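Load the sieve shaker and set its timer

ROBOT

A 6-joint arm with a two-finger parallel gripper is mounted at the origin on the work surface. World frame = base frame: x ahead of the robot, y to its left, z up, the work surface at z = 0. Lengths are in mm, angles in rad, forces in N, time in s.
With the tool pointing down it reaches from about 250 to 775 mm from the base axis. Payload 8.9 kg.
Tool frame: the origin (TCP) lies between the finger pads; the fingertips stand 22 mm ahead of it and the grasp point (between the pads) lies 3 mm ahead of it; z points along the fingers, y is the line along which they close (so a half turn about z gives the same grasp; the last joint's range is limited). The gripper opens to 85 mm and grips with 20 to 120 N. Pads are 22 mm wide; open, the fingers measure 114 mm over their backs; the gripper's body (76 mm by 85 mm) begins 54 mm behind the grasp point. The pads swing forward as they close: fully open they stand 13 mm farther back than shut.
Start: joints at [-1.33, 0.291, -0.153, 1.127, 0, 1.431], TCP at [194.637, -487.586, 253.305] pointing down, gripper open.
Joint ranges: [-2.52, 2.52], [-0.91, 1.74], [-1.3, 1.37], [-1.96, 2.02], [-1.52, 1.47], [-3.14, 3.14]. Speed limits (rad/s): [2.22, 2.22, 2.79, 3.14, 3.14, 3.14].

INTERFACE

Orientations are given as a unit quaternion [w, x, y, z].
In Python, from bench import robot gives the robot as it stands.
- The arm moves only by the shell command python3 -m jog 'ROWS' [FORCE]. ROWS is JSON, a list of rows, each an object of numbers: "dx", "dy", "dz": the shift along the tool's x, y, z each as a share of 4 cm, from -1 to 1; "rx", "ry", "rz": the turn, a rotation vector about the tool's x, y, z each as a share of pi rad, from -1 to 1; "claw": the closure, from 0 (fully open) to 1 (shut). A call has 1 to 20 rows; each row shifts and turns the commanded pose from where the row before left it, along the tool's axes as they then stand; what a row does not reach is not made up. A row lasts 1/8 s, in which the tool goes at most 62.5 mm and 10.7 degrees, less where a joint would pass 70% of its speed; a pose out of reach is approached as far as the arm can. A call with a number of a shift or a turn outside -1 to 1 is refused whole. A call with a gripper value outside its range is refused whole. The fingers move at their own pace and stop on an object; FORCE is the grip in N (left out, the last holds). Time passes only in rows, so rows that do not move let the fingers close. It gives the time, the measured TCP pose, the force, the opening and the grip force at its end, in the units of the state.
- robot.get_obs(): the state, without advancing time (a new reading comes with each control period).
- robot.read_camera(name): name is "scene" or "top"; returns the picture (480x640x3 uint8, red, green, blue); there is no depth.
- robot.camera_info(name): a dict with "camera_matrix" (3x3 intrinsics, pixels), "k1" (the pictures are not rectified: a ray, as slopes to the right and down, at radius r is drawn at 1 + k1 r^2 times it, then the intrinsics apply), "rvec" (rotation vector, rad) and "tvec" (3), from world to camera coordinates, as OpenCV has them. Camera axes: x right, y down, z forward; pixel columns grow to the right and rows downward; lengths in mm; the calibration is good to about 2 mm. A picture is of the moment at which its call begins. camera_info takes no time and is no camera call.
- robot.sign_off(): hands the job in; it is judged then, once.
Trained networks look in the newest picture that a camera, given by its name, has taken for a name from the list of things; names that differ only in an ending like _2 or _b are one class to them, and where a whole thing is asked for, a point or a joint stands for the part that bears it (a point fixed in the world has none). Each returns a list of dicts, best first, with "score" (0 to 1); they miss things now and then, are a little off and sometimes report something else, mostly with a low value. They report only what shows in the picture. A call takes as long as a camera call. They do not tell look-alikes from the thing itself.
- robot.spot_in(camera, name): "extent" ([left, top, width, height] in pixels, round what is visible of it).
- robot.outline_of(camera, name): "mask" (480x640 bool, what is visible of it) and "extent" ([left, top, width, height] in pixels, round what is visible of it).
The state is a dict: "clock": time; "joint_positions": joint angles; "joint_velocities": joint speeds; "effort": joint torques, N m; "tcp_pos": TCP position; "orientation": TCP orientation; "wrist_force": force on the tool from outside, world axes, zero at the start; "moment": the same for the moment, N m; "opening": finger opening in mm; "grip_force": force on a finger pad.
Only numpy, scipy, OpenCV 4.12 (cv2) and the standard library are available. Lean on these libraries where they do the work, as an engineer would, in place of code of your own. Each camera call takes 0.05 s, during which the arm holds its last target. There are 200 camera calls.

TASK

Build the sieve set squarely in the shaker's pocket: the pan at the bottom, then every sieve on the bench, any order, each nested in the one below, and the lid on top. Roll the shaker's minutes wheel up to one minute for each sieve in the set (as many dots on top as there are sieves), and only when stack and wheel are both right press the start button fully down and let it go. Leave the other things on the bench where they are.

Things in the scene. Friction and masses are not known exactly. Their poses are not given: they have to be found in the camera images.
- pan: receiver pan: plain steel dish 60 mm across, 32 mm tall, no skirt and no mesh, bottom edge tapering to 56 mm over 3 mm; open top 54 mm across, 27 mm deep. Origin: centre of its underside, z up. In the pocket it stands on the pocket floor; the first sieve on it has its origin 25 mm above the pan's. 120 g
- sieve1: test sieve (may be absent: None): steel ring 60 mm across, 35 mm tall, wire mesh 15 mm below its rim; skirt 50.4 mm across from 0 to 7 mm (tapering to 45 mm at the foot), frame 7 to 35 mm, open top 54 mm across. Origin: centre of underside; z up. 3 to 5 alike. Stacked, the skirt enters the part below and the frame rests on its rim: origin 28 mm above the sieve's below, 25 mm above the pan's. 110 g
- sieve2: test sieve (may be absent: None): steel ring 60 mm across, 35 mm tall, wire mesh 15 mm below its rim; skirt 50.4 mm across from 0 to 7 mm (tapering to 45 mm at the foot), frame 7 to 35 mm, open top 54 mm across. Origin: centre of underside; z up. 3 to 5 alike. Stacked, the skirt enters the part below and the frame rests on its rim: origin 28 mm above the sieve's below, 25 mm above the pan's. 110 g
- sieve3: test sieve (may be absent: None): steel ring 60 mm across, 35 mm tall, wire mesh 15 mm below its rim; skirt 50.4 mm across from 0 to 7 mm (tapering to 45 mm at the foot), frame 7 to 35 mm, open top 54 mm across. Origin: centre of underside; z up. 3 to 5 alike. Stacked, the skirt enters the part below and the frame rests on its rim: origin 28 mm above the sieve's below, 25 mm above the pan's. 110 g
- sieve4: test sieve (may be absent: None): steel ring 60 mm across, 35 mm tall, wire mesh 15 mm below its rim; skirt 50.4 mm across from 0 to 7 mm (tapering to 45 mm at the foot), frame 7 to 35 mm, open top 54 mm across. Origin: centre of underside; z up. 3 to 5 alike. Stacked, the skirt enters the part below and the frame rests on its rim: origin 28 mm above the sieve's below, 25 mm above the pan's. 110 g
- sieve5: test sieve (may be absent: None): steel ring 60 mm across, 35 mm tall, wire mesh 15 mm below its rim; skirt 50.4 mm across from 0 to 7 mm (tapering to 45 mm at the foot), frame 7 to 35 mm, open top 54 mm across. Origin: centre of underside; z up. 3 to 5 alike. Stacked, the skirt enters the part below and the frame rests on its rim: origin 28 mm above the sieve's below, 25 mm above the pan's. 110 g
- lid: lid: steel disc 60 mm across (7 to 13 mm above its origin), under it the same skirt as a sieve's (0 to 7 mm), in its middle a black round knob 21 mm across from 13 to 33 mm and 24 mm across from 33 to 40 mm. Origin: centre of its underside, z up; on the stack 28 mm above that of the sieve below. 110 g
- pocket (a point): centre of the floor of the round pocket (64 mm across, 8 mm deep) in the shaker's aluminium platform (125 mm square, top 8 mm above this point). Axes are the shaker's: x away from its front, y to its left, z up. Shaker: fixed white box 240 (x) by 340 (y) by 60 mm high; this point is 80 mm above the table, 10 mm behind and 75 mm left of its middle
- hub (a point): centre of the minutes wheel, 50 mm above the table; axes as the shaker's. It turns about y, is 30 mm wide, stands out of the shaker's top (10 mm above this point; slot cheeks to 20 mm). White drum, radius 26 mm; 6 black radial ridges 6 mm thick, tips at radius 43 mm. At rest ridges stand 30 degrees before and behind the top; the flat between them shows the reading
- minutes (a joint): angle of the minutes wheel: pi/3 rad per minute, 0 to 5; flat k bears k black dots, on top at k x pi/3. Starts at 0 or 1. Pushing ridges at the top in the shaker's +x (away from the robot) rolls it up, one minute per ridge. A spring catch holds each reading (about 2 N at the ridge tips to pass) and pulls the wheel to the nearest reading when let go; pushed the other way it rolls back
- start_top (a point): centre of the top face of the start button when up: a grey round cap 28 mm across on a black collar, at the front of the shaker's top, 82 mm above the table; it moves with the cap; z up
- start (a joint): travel of the start button, m: 0 up, 0.006 fully down (about 5 N); it springs back. Its cap is pressed straight down
- mortar: bystander: white ceramic mortar with its pestle in it, 104 mm across, 62 mm tall (pestle to 120 mm); origin under its centre
- funnel: bystander: clear plastic funnel standing on its mouth, 82 mm across, 105 mm tall; origin under its centre
- bottle: bystander: squat blue glass bottle with black cap, 76 mm across, 104 mm tall; origin under its centre
- jar: bystander: white plastic jar with grey lid, 66 mm across, 64 mm tall; origin under its centre
- brush: bystander: sieve brush lying flat along its own x, 165 mm long, 22 mm high; origin under its middle
- beaker: bystander: glass beaker, 68 mm across, 85 mm tall; origin under its centre
Things that resemble listed ones, but are neither listed nor needed, are in the scene too. What is shaped like the pan but red is not meant.

How it is judged:
By the outcome, as a careful person would: the job done as asked, in the order asked, and still so for the second after the job is handed in, with the robot touching nothing.
Of sieve1, sieve2, sieve3, sieve4, sieve5 only 3 to 5 are there at a start; the rules pass over those that are not, and their reading is None.
At some moment in a run one of sieve1, sieve2, sieve3, sieve4, sieve5 may be knocked a few centimetres aside while the robot is not near it.
It also fails if it takes over 210 s, if anything falls off the work surface, if the arm or the gripper's body presses on something with over 40 N, if the wrist force passes 120 N, or if a joint passes its speed limit or range.

## Working session

There is one attempt and no reset: what is moved stays moved. The work goes in short steps, Python scripts to look and compute and a shell command to move; the robot and the scene stay as the last step left them, time stands still between calls to the robot, and variables do not carry over. Pictures are saved under pics/ and viewed, at most 14 in all, crops included, and the job is handed in when it is done.

```bash
ls; mkdir -p pics; python3 - <<'E'
from bench import robot
import cv2
for n in("scene","top"):
    cv2.imwrite(f"pics/{n}0.png",robot.read_camera(n)[:,:,::-1]); print(n,robot.camera_info(n))
print(robot.get_obs())
E
```

```text
pics
scene {'camera_matrix': array([[525.21771708,   0.        , 323.97858739],
       [  0.        , 525.21771708, 237.85758714],
       [  0.        ,   0.        ,   1.        ]]), 'k1': -0.1290438285123772, 'rvec': array([ 2.37799624,  0.67672856, -0.26606265]), 'tvec': array([-435.88171102, -146.18559197, 1598.53178628])}
top {'camera_matrix': array([[614.14177118,   0.        , 311.25843536],
       [  0.        , 614.14177118, 241.94554305],
       [  0.        ,   0.        ,   1.        ]]), 'k1': -0.1373352202398456, 'rvec': array([ 2.15919913, -2.11274872,  0.14956237]), 'tvec': array([  40.2431751 ,  492.26539501, 1465.54455978])}
{'clock': 0.1, 'joint_positions': array([-1.33031502e+00,  2.91249502e-01, -1.54049565e-01,  1.12669143e+00,
        6.04262616e-06,  1.43154272e+00]), 'joint_velocities': array([-0.00073783, -0.0010311 ,  0.00272663,  0.00033516,  0.00069549,
       -0.00054179]), 'effort': array([ 1.05988227e-03, -5.37976420e+01,  3.31919932e+01,  9.26827983e-03,
       -1.81783412e-04, -2.30350719e-05]), 'tcp_pos': array([ 194.54416126, -487.23169417,  252.77691503]), 'orientation': array([-5.96474081e-04,  9.82029083e-01,  1.88728701e-01, -2.71904696e-05]), 'wrist_force': array([ 0.51519678, -0.61966246,  0.379862  ]), 'moment': array([0.03396631, 0.00974542, 0.04875832]), 'grip_force': 0.0, 'opening': 85.14880595694137}
```

View pics/scene0.png

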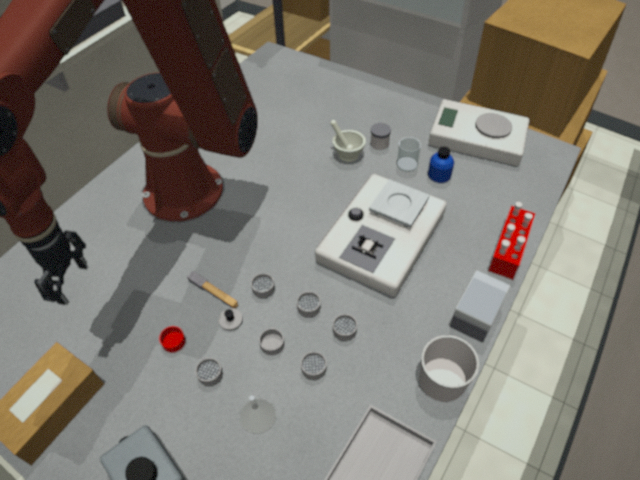

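View pics/top0.png

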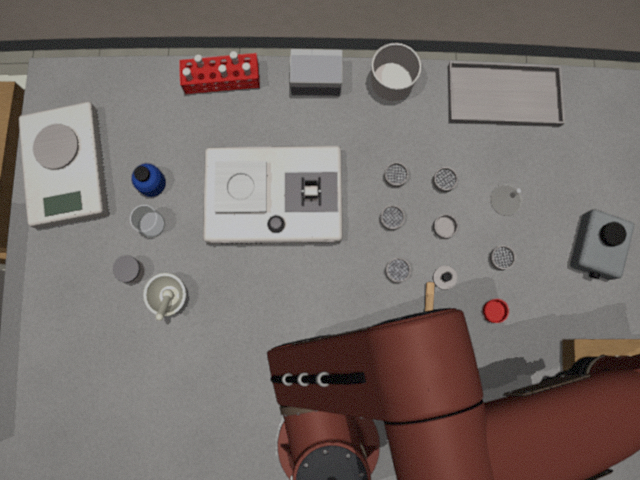

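The top view shows five sieves at (396,175), (445,180), (392,217), (398,270) and (502,258). The plain steel pan is at (445,227), with the red look-alike at (495,311). The lid is at (445,278). The shaker has its pocket at (241,186), wheel at (312,190) and button at (276,224). Next I check these in a close crop and localise them.

```bash
cat > h.py <<'E'
import numpy as np, cv2
from scipy.optimize import least_squares
from bench import robot
CI={n:robot.camera_info(n) for n in("scene","top")}
def proj(n,P):
    c=CI[n]; return cv2.projectPoints(np.float64(P).reshape(-1,1,3),c["rvec"],c["tvec"],c["camera_matrix"],np.array([c["k1"],0,0,0,0.]))[0][:,0]
def unproj(n,uv,z):
    c=CI[n]; r=cv2.undistortPointsIter(np.float64(uv).reshape(-1,1,2),c["camera_matrix"],np.array([c["k1"],0,0,0,0.]),None,None,(3,100,1e-9))[:,0]
    R=cv2.Rodrigues(c["rvec"])[0]; o=-R.T@c["tvec"]; d=np.c_[r,np.ones(len(r))]@R
    return o+d*((z-o[2])/d[:,2])[:,None]
A=np.linspace(0,2*np.pi,60,endpoint=False); C=np.c_[np.cos(A),np.sin(A)]
def hull(n,p,prof):  # prof: (radius,z) list; area centroid of silhouette
    pts=np.vstack([np.c_[p[0]+r*C[:,0],p[1]+r*C[:,1],np.full(60,p[2]+z)] for r,z in prof])
    h=cv2.convexHull(np.float32(proj(n,pts))); m=cv2.moments(h)
    return np.array([m["m10"],m["m01"]])/m["m00"]
PROF={"sieve":[(22.5,0),(30,7),(30,35)],"pan":[(28,0),(30,3),(30,32)],"lid":[(22.5,0),(30,7),(30,13),(12,40)]}
def mcent(m): y,x=np.nonzero(m); return np.array([x.mean(),y.mean()])
def locate(n,cls,base=0,minscore=.3):
    "list of (x,y,score,centroid)"
    out=[]
    for d in robot.outline_of(n,"sieve1" if cls=="sieve" else cls):
        if d["score"]<minscore: continue
        c=mcent(d["mask"]); g=unproj(n,c,base+18)[0][:2]
        s=least_squares(lambda q:hull(n,[*q,base],PROF[cls])-c,g,diff_step=1e-3).x
        out.append((*s.round(1),round(d["score"],2),c.round(1),int(d["mask"].sum())))
    return out
def look(names=("sieve","pan","lid"),cams=("top","scene")):
    for n in cams:
        robot.read_camera(n)
        for k in names:
            for o in locate(n,k): print(n,k,*o)
E
python3 - <<'E'
from h import *
look()
for n in("top","scene"):
    for k in("minutes","start_top","funnel","brush"):
        print(n,k,[(d["extent"],round(d["score"],2)) for d in robot.spot_in(n,k)])
t=robot.read_camera("top");s=robot.read_camera("scene")
a=cv2.resize(t[140:330,200:530],None,fx=2.4,fy=2.4,interpolation=3); cv2.imwrite("pics/c1.png",a[:,:,::-1])
b=cv2.resize(s[170:300,305:455],None,fx=5,fy=4.5,interpolation=3)[:600]; cv2.imwrite("pics/c2.png",b[:,:,::-1])
E
```

```text
top sieve 429.1 -162.3 0.98 [397.4 269.7] 451
top sieve 465.5 -425.9 0.78 [502.5 257.1] 530
top sieve 671.1 -157.7 0.67 [395.6 174.2] 488
top sieve 660.3 -282.8 0.65 [444.8 179.6] 506
top sieve 560.1 -147.8 0.59 [391.7 217.3] 457
top pan 542.6 -282.4 0.87 [445.1 225.6] 457
top lid 415.1 -283.5 0.82 [445.3 276.8] 423
scene sieve 662.4 -282.4 0.89 [312.8 365. ] 555
scene sieve 671.5 -157.7 0.76 [344.  326.5] 576
scene sieve 466.7 -424.8 0.56 [208.2 371.5] 618
scene sieve 562.5 -147.2 0.56 [308.7 303.4] 512
scene pan 337.0 -405.1 0.84 [172.8 339.2] 571
scene pan 543.4 -281.0 0.83 [271.4 341.1] 579
scene pan 429.7 -160.0 0.64 [262.9 284.8] 465
scene lid 417.4 -282.4 0.76 [230.3 319.1] 426
top minutes [([306.9, 181.6, 10.7, 22.9], 0.67)]
top start_top [([269.1, 216.8, 11.9, 10.1], 0.46)]
top funnel [([490.1, 185.3, 32.6, 30.1], 0.97), ([270.7, 216.0, 9.6, 13.8], 0.21)]
top brush [([423.5, 280.3, 10.2, 31.2], 0.55), ([206.9, 146.6, 135.5, 94.8], 0.31), ([487.9, 247.1, 24.4, 23.3], 0.17)]
scene minutes [([360.1, 236.5, 18.4, 17.1], 0.67)]
scene start_top [([195.0, 356.6, 27.4, 27.5], 0.19)]
scene funnel [([355.0, 203.9, 4.5, 12.6], 0.72), ([239.3, 395.0, 40.7, 39.0], 0.57)]
scene brush [([183.8, 272.1, 56.1, 36.4], 0.87), ([350.9, 204.9, 7.2, 12.0], 0.32)]
```

View pics/c1.png

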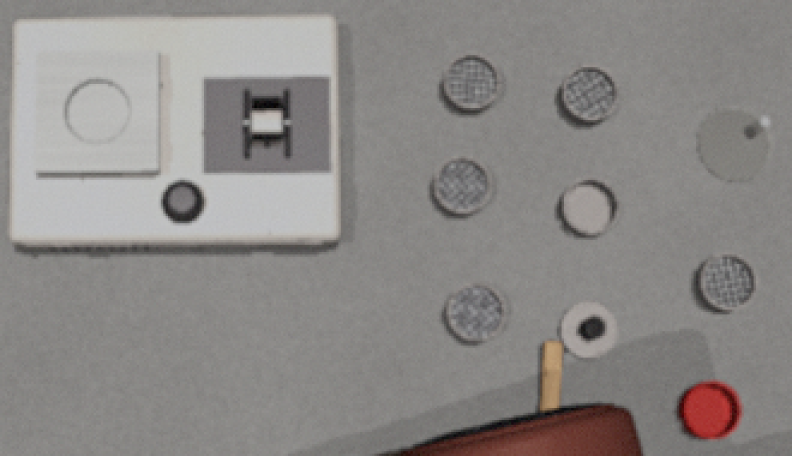

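View pics/c2.png

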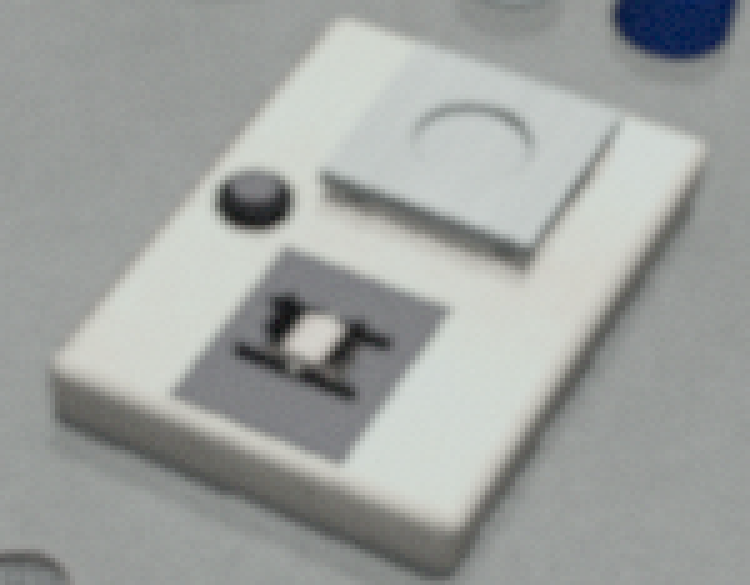

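The crops confirm it: five mesh sieves, a plain steel pan, a lid with a black knob, and a wheel whose top flat looks blank (reading 0). Now I fit the shaker pose.

```bash
cat > shk.py <<'E'
from h import *
t=[((37,52),(62.5,62.5,8)),((159,53),(62.5,-62.5,8)),((158,173),(-62.5,-62.5,8)),((37,174),(-62.5,62.5,8)),((97.5,111),(0,0,8)),
   ]
s=[((322,175),(-62.5,62.5,8)),((530,247),(-62.5,-62.5,8)),((620,122),(62.5,-62.5,8)),((415,50),(62.5,62.5,8))]
# scene: which corner is which is resolved by projection
tu=np.array([np.array(a)/2.4+[200,140] for a,_ in t]); tP=np.array([b for _,b in t])
su=np.array([np.array(a)/[5,4.5]+[305,170] for a,_ in s])
def pts(q,P): c,s_=np.cos(q[2]),np.sin(q[2]); P=np.asarray(P,float); return np.c_[q[0]+c*P[:,0]-s_*P[:,1],q[1]+s_*P[:,0]+c*P[:,1],80+P[:,2]]
f=lambda q:(proj("top",pts(q,tP))-tu).ravel()
r=least_squares(f,[630,230,0],x_scale=[10,10,.1]); print("top",r.x.round(3),r.fun.round(1))
sP=[(-62.5,62.5,8),(-62.5,-62.5,8),(62.5,-62.5,8),(62.5,62.5,8)]
best=min((least_squares(lambda q:(proj("scene",pts(q,np.roll(sP,k,0)))-su).ravel(),r.x,x_scale=[10,10,.1]) for k in range(4)),key=lambda o:o.cost+ abs(o.x[2]-r.x[2])*100)
print("scene",best.x.round(3),best.fun.round(1))
E
python3 shk.py; python3 - <<'E'
from h import *
# hub/button
print("btn top",unproj("top",[np.array([182,201])/2.4+[200,140]],82), "scene",unproj("scene",[np.array([257,185])/[5,4.5]+[305,170]],82))
print("wheel flat top",unproj("top",[np.array([266,121])/2.4+[200,140]],73),"scene",unproj("scene",[np.array([314,336])/[5,4.5]+[305,170]],73))
print("wheel ends top",unproj("top",np.array([[247,122],[289,122]])/2.4+[200,140],85))
E
```

```text
top [6.14542e+02 2.23326e+02 2.80000e-02] [ 0.1  0.4  0.5 -0.7  0.5 -0.1 -1.1 -0.1  0.   0.5]
scene [6.22295e+02 2.18734e+02 4.20000e-02] [-0.8  0.2  0.2  1.2  0.3 -1.1  0.4 -0.5]
btn top [[526.70338693 135.91099438  82.        ]] scene [[535.39078632 134.90534206  82.        ]]
wheel flat top [[612.19840462  54.309432    73.        ]] scene [[615.13627532  55.79232183  73.        ]]
wheel ends top [[607.90512397  73.10726882  85.        ]
 [608.74346064  31.05040072  85.        ]]
```

```bash
cat > fit.py <<'E'
from h import *
from scipy.optimize import minimize
from scipy.ndimage import map_coordinates
def edges(q):
    c,s=np.cos(q[2]),np.sin(q[2]); T=lambda P:np.c_[q[0]+c*P[:,0]-s*P[:,1],q[1]+s*P[:,0]+c*P[:,1],80+P[:,2]]
    u=np.linspace(-55,55,60)
    sq=np.vstack([np.c_[u,0*u+k,0*u+8] for k in(-62.5,62.5)]+[np.c_[0*u+k,u,0*u+8] for k in(-62.5,62.5)])
    b=np.vstack([np.c_[u*1.8-10,0*u-75+k,0*u-20] for k in(-170,170)]+[np.c_[0*u-10+k,u*2.6-75,0*u-20] for k in(-120,120)])
    ci=np.c_[32*C,np.full(60,8)]
    return T(np.vstack([sq,b])),T(ci)
for n in("top","scene"):
    im=np.mean([robot.read_camera(n).astype(float) for _ in range(3)],0).mean(2)
    g=cv2.GaussianBlur(im,(0,0),1.0); G=np.hypot(cv2.Sobel(g,6,1,0),cv2.Sobel(g,6,0,1)); G=np.minimum(G,60)
    def f(q,w=(1,1)):
        tot=0
        for P,ww in zip(edges(q),w):
            uv=proj(n,P); tot-=ww*map_coordinates(G,[uv[:,1],uv[:,0]],order=1).mean()
        return tot
    best=min((minimize(f,[616+a,221+b,y],method="Nelder-Mead",options=dict(initial_simplex=[[616+a,221+b,y],[619+a,221+b,y],[616+a,224+b,y],[616+a,221+b,y+.03]])) for a in(-6,0,6) for b in(-5,0,5) for y in(.02,.05)),key=lambda r:r.fun)
    print(n,best.x.round(3),best.fun, "circle only",min((minimize(lambda p:f([*p,.03],(0,1)),[616+a,221+b],method="Nelder-Mead") for a in(-6,0,6) for b in(-4,0,4)),key=lambda r:r.fun).x)
    o=cv2.cvtColor(np.uint8(im),8)
    k=4; x0,y0,w,h=((200,140,150,112) if n=="top" else (305,170,150,130))
    o=cv2.resize(o[y0:y0+h,x0:x0+w],None,fx=k,fy=k,interpolation=3)
    for P in edges(best.x):
        for u,v in (proj(n,P)-[x0-.5,y0-.5])*k: cv2.circle(o,(int(u),int(v)),1,(0,0,255),-1)
    cv2.imwrite(f"pics/o_{n}.png",o)
a=cv2.imread("pics/o_top.png");b=cv2.imread("pics/o_scene.png");H=max(a.shape[0],b.shape[0])
z=np.zeros((H,1200,3),np.uint8);z[:a.shape[0],:600]=a;z[:b.shape[0],600:]=b
cv2.imwrite("pics/o.png",cv2.resize(z,(800,int(H*2/3)),interpolation=cv2.INTER_AREA))
E
python3 fit.py
```

```text
top [6.12520e+02 2.26924e+02 3.60000e-02] -81.22850701250525 circle only [621.20309049 223.889315  ]
scene [6.17841e+02 2.25980e+02 5.50000e-02] -87.88711906388471 circle only [616.70099188 229.68959833]
```

View pics/o.png

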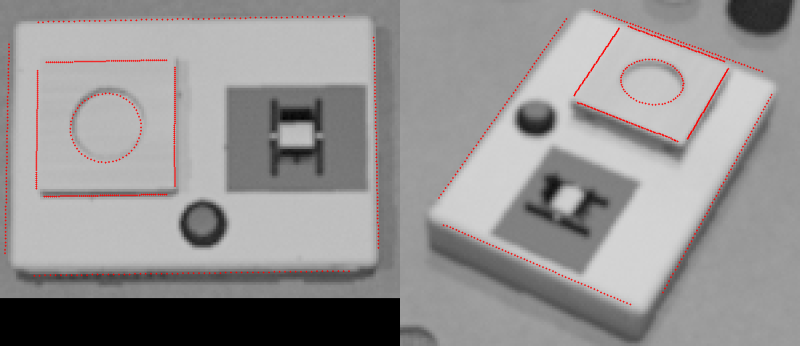

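```bash
cat > ov.py <<'E'
from h import *
import sys
q=[float(v) for v in sys.argv[1:4]]
out=[]
for n in("top","scene"):
    im=np.mean([robot.read_camera(n).astype(np.float32) for _ in range(4)],0).mean(2)
    c=proj(n,[[q[0],q[1],88]])[0]; x0,y0=int(c[0])-36,int(c[1])-36
    k=8 if 0 else 5.5
    p=im[y0:y0+72,x0:x0+72]; p=np.clip((p-120)*255/(p.max()-120),0,255).astype(np.uint8)
    o=cv2.cvtColor(cv2.resize(p,None,fx=k,fy=k,interpolation=3),8)
    R=cv2.Rodrigues(np.array([0,0,q[2]]))[0]; 
    sq=np.vstack([np.linspace(a,b,14) for a,b in zip([(-62.5,-62.5,8),(-62.5,62.5,8),(62.5,62.5,8),(62.5,-62.5,8)],[(-62.5,62.5,8),(62.5,62.5,8),(62.5,-62.5,8),(-62.5,-62.5,8)])])
    for P,col in((np.c_[32*C,np.full(60,8)],(0,0,255)),(np.c_[32*C,np.zeros(60)],(255,0,0)),(sq,(0,160,0))):
        for u,v in (proj(n,P@R.T+[q[0],q[1],80])-[x0-.5,y0-.5])*k: cv2.circle(o,(int(u),int(v)),1,col,-1)
    out.append(o)
cv2.imwrite("pics/ov.png",np.hstack(out))
E
python3 ov.py 616 225 .03
```

```text
(no output)
```

View pics/ov.png

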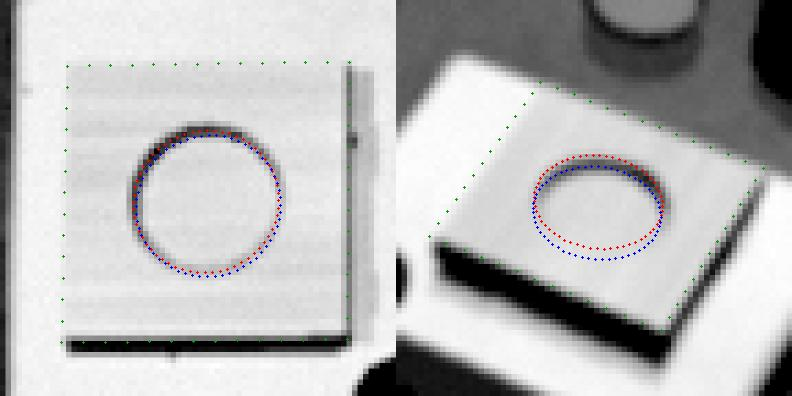

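Shaker pocket is at about (617, 225.5), yaw about 0.025. Candidates for the pan in the top view are steel (445,227), red (495,311) and the sieves. I choose (445,227), which is plain steel. I write a measuring helper and start moving.

```bash
cat > go.py <<'E'
# usage: go.py x y z [yaw] : tool-axis shares still to go
import sys,numpy as np
from scipy.spatial.transform import Rotation as R
from bench import robot
o=robot.get_obs(); q=o["orientation"]; r=R.from_quat([q[1],q[2],q[3],q[0]]); M=r.as_matrix()
t=np.array([float(v) for v in sys.argv[1:4]]); print("t",round(o["clock"],2),"tcp",o["tcp_pos"].round(1),"yaw",round(np.arctan2(M[1,0],M[0,0]),3),"tilt",(M[:2,2]).round(3),"open",round(o["opening"],1),"grip",round(o["grip_force"],1),"F",o["wrist_force"].round(1),"j",o["joint_positions"].round(2))
print("shares",(M.T@(t-o["tcp_pos"])/40).round(3))
if len(sys.argv)>4:
    G=np.array([[np.cos(y:=float(sys.argv[4])),np.sin(y),0],[np.sin(y),-np.cos(y),0],[0,0,-1]]); print("turn",(R.from_matrix(M.T@G).as_rotvec()/np.pi).round(4))
E
python3 -m jog '[{"rz":0.0403},{"rz":0.0403},{"rz":0.0403},{"dx":0.967,"dy":-0.571,"dz":0.3},{"dx":0.967,"dy":-0.571,"dz":0.3},{"dx":0.967,"dy":-0.571,"dz":0.3},{"dx":0.967,"dy":-0.571,"dz":0.3},{"dx":0.967,"dy":-0.571,"dz":0.3},{"dx":0.967,"dy":-0.571,"dz":0.3},{"dx":0.967,"dy":-0.571,"dz":0.3},{"dx":0.967,"dy":-0.571,"dz":0.3},{"dx":0.967,"dy":-0.571,"dz":0.3},{}]' 40; python3 go.py 542.8 -281.8 33 0
```

```text
t 1.7 tcp [ 194.6 -487.6  253.3] yaw 0.38 tilt [-0. -0.] open 85.6 grip 0.0 F [ 0.4 -0.3 -0.5] j [-1.33  0.29 -0.15  1.13 -0.    1.43]
shares [ 9.991 -1.552  5.508]
turn [0.     0.     0.1209]invalid input at $[0]: expected keys dx, dy, dz, rx, ry, rz, claw
```

```bash
python3 -m jog '[{"dx":0,"dy":0,"dz":0,"rx":0,"ry":0,"rz":0.0403,"claw":0},{"dx":0,"dy":0,"dz":0,"rx":0,"ry":0,"rz":0.0403,"claw":0},{"dx":0,"dy":0,"dz":0,"rx":0,"ry":0,"rz":0.0403,"claw":0},{"dx":0.967,"dy":-0.571,"dz":0.3,"rx":0,"ry":0,"rz":0,"claw":0},{"dx":0.967,"dy":-0.571,"dz":0.3,"rx":0,"ry":0,"rz":0,"claw":0},{"dx":0.967,"dy":-0.571,"dz":0.3,"rx":0,"ry":0,"rz":0,"claw":0},{"dx":0.967,"dy":-0.571,"dz":0.3,"rx":0,"ry":0,"rz":0,"claw":0},{"dx":0.967,"dy":-0.571,"dz":0.3,"rx":0,"ry":0,"rz":0,"claw":0},{"dx":0.967,"dy":-0.571,"dz":0.3,"rx":0,"ry":0,"rz":0,"claw":0},{"dx":0.967,"dy":-0.571,"dz":0.3,"rx":0,"ry":0,"rz":0,"claw":0},{"dx":0.967,"dy":-0.571,"dz":0.3,"rx":0,"ry":0,"rz":0,"claw":0},{"dx":0.967,"dy":-0.571,"dz":0.3,"rx":0,"ry":0,"rz":0,"claw":0},{"dx":0,"dy":0,"dz":0,"rx":0,"ry":0,"rz":0,"claw":0}]' 40; python3 go.py 542.8 -281.8 33 0
```

```text
clock: 3.32
tcp_pos: [544.5, -279.9, 144.0]
orientation: [-0.001, 1.0, 0.002, -0.0]
wrist_force: [-1.1, 0.3, 0.4]
opening: 85.6
grip_force: 0.0
t 3.33 tcp [ 544.5 -279.9  144. ] yaw 0.003 tilt [-0.001  0.001] open 85.6 grip 0.0 F [-1.1  0.3  0.4] j [-0.59  0.53 -0.08  0.96  0.    2.54]
shares [-0.04   0.05   2.775]
turn [-0.0004  0.0002  0.0011]
```

```bash
python3 -m jog '[{"dx":-0.04,"dy":0.05,"dz":0.925,"rx":0,"ry":0,"rz":0,"claw":0},{"dx":0,"dy":0,"dz":0.925,"rx":0,"ry":0,"rz":0,"claw":0},{"dx":0,"dy":0,"dz":0.925,"rx":0,"ry":0,"rz":0,"claw":0},{"dx":0,"dy":0,"dz":0,"rx":0,"ry":0,"rz":0,"claw":0},{"dx":0,"dy":0,"dz":0,"rx":0,"ry":0,"rz":0,"claw":1},{"dx":0,"dy":0,"dz":0,"rx":0,"ry":0,"rz":0,"claw":1},{"dx":0,"dy":0,"dz":0,"rx":0,"ry":0,"rz":0,"claw":1},{"dx":0,"dy":0,"dz":0,"rx":0,"ry":0,"rz":0,"claw":1}]' 30; python3 go.py 542.8 -281.8 33 0
```

```text
clock: 4.32
tcp_pos: [542.1, -284.8, 36.7]
orientation: [0.001, 1.0, -0.0, 0.001]
wrist_force: [-0.9, 0.7, 5.6]
opening: 58.4
grip_force: 31.5
t 4.33 tcp [ 542.1 -284.8   36.7] yaw -0.0 tilt [ 0.002 -0.002] open 58.4 grip 31.5 F [-0.9  0.7  5.6] j [-0.6   0.64 -0.2   0.73 -0.    2.54]
shares [ 0.017 -0.076  0.092]
turn [ 0.0006 -0.0008 -0.    ]
```

```bash
python3 - <<'E'
from h import *
s=robot.read_camera("scene"); c=s[290:370,220:340]; cv2.imwrite("pics/g1.png",cv2.resize(c,None,fx=5,fy=5,interpolation=3)[:,:,::-1])
E
```

```text
(no output)
```

View pics/g1.png

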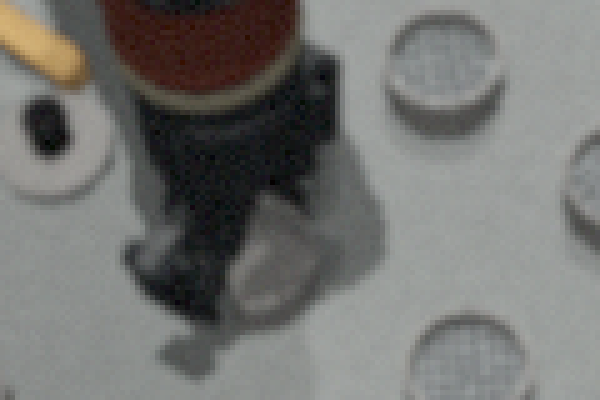

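The pan looks tilted in the grasp (held near (270,335) in the scene picture), and the TCP was pushed up 4 mm. I open and look again.

```bash
python3 -m jog '[{"dx":0,"dy":0,"dz":0,"rx":0,"ry":0,"rz":0,"claw":0.25},{"dx":0,"dy":0,"dz":0,"rx":0,"ry":0,"rz":0,"claw":0},{"dx":0,"dy":0,"dz":0,"rx":0,"ry":0,"rz":0,"claw":0},{"dx":0,"dy":0,"dz":-1,"rx":0,"ry":0,"rz":0,"claw":0},{"dx":0,"dy":0,"dz":-1,"rx":0,"ry":0,"rz":0,"claw":0},{"dx":0,"dy":0,"dz":-1,"rx":0,"ry":0,"rz":0,"claw":0},{"dx":0,"dy":0,"dz":0,"rx":0,"ry":0,"rz":0,"claw":0}]' 30; python3 go.py 542.8 -281.8 33 0;  python3 - <<'E'
from h import *
s=robot.read_camera("scene"); c=s[290:370,220:340]; cv2.imwrite("pics/g2.png",cv2.resize(c,None,fx=5,fy=5,interpolation=3)[:,:,::-1])
look(("pan",))
E
```

```text
clock: 5.25
tcp_pos: [542.9, -285.2, 157.7]
orientation: [0.002, 1.0, 0.0, 0.002]
wrist_force: [0.1, 0.7, -1.5]
opening: 85.3
grip_force: 0.0
t 5.25 tcp [ 542.9 -285.2  157.7] yaw 0.0 tilt [ 0.005 -0.003] open 85.3 grip 0.0 F [ 0.1  0.7 -1.5] j [-0.6   0.52 -0.07  0.98 -0.    2.54]
shares [-0.018 -0.096  3.116]
turn [ 0.0011 -0.0015  0.    ]
scene pan 545.4 -285.6 0.82 [270.9 342.9] 562
scene pan 335.2 -406.1 0.58 [172.  339.1] 558
```

View pics/g2.png

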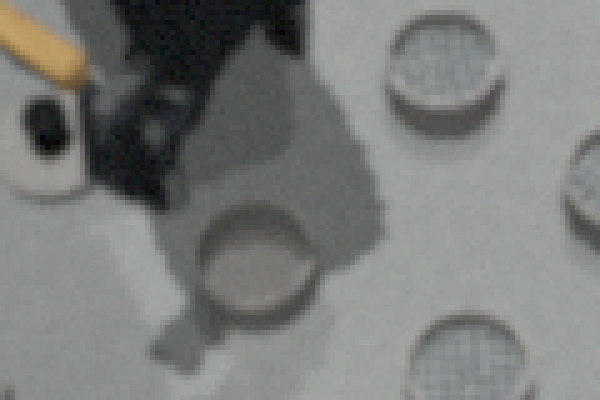

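The pan stands flat at scene crop (258,265), so the grasp was sound after all and the gripper body was only hiding part of it. I regrasp at the quarter turn.

```bash
python3 -m jog '[{"dx":0,"dy":0,"dz":0,"rx":0,"ry":0,"rz":-0.05,"claw":0},{"dx":0,"dy":0,"dz":0,"rx":0,"ry":0,"rz":-0.05,"claw":0},{"dx":0,"dy":0,"dz":0,"rx":0,"ry":0,"rz":-0.05,"claw":0},{"dx":0,"dy":0,"dz":0.4,"rx":0,"ry":0,"rz":-0.05,"claw":0},{"dx":0,"dy":0,"dz":0.4,"rx":0,"ry":0,"rz":-0.05,"claw":0},{"dx":0,"dy":0,"dz":0.4,"rx":0,"ry":0,"rz":-0.05,"claw":0},{"dx":0,"dy":0,"dz":0.4,"rx":0,"ry":0,"rz":-0.05,"claw":0},{"dx":0,"dy":0,"dz":0.4,"rx":0,"ry":0,"rz":-0.05,"claw":0},{"dx":0,"dy":0,"dz":0,"rx":0,"ry":0,"rz":-0.05,"claw":0},{"dx":0,"dy":0,"dz":0,"rx":0,"ry":0,"rz":-0.05,"claw":0},{"dx":0,"dy":0,"dz":0,"rx":0,"ry":0,"rz":0,"claw":0}]' 30 >/dev/null; python3 go.py 543.5 -285.2 33 1.5708
```

```text
t 6.88 tcp [ 540.6 -283.6   73.3] yaw 1.57 tilt [-0.001  0.001] open 85.3 grip 0.0 F [ 0.3 -0.7 -0.1] j [-0.6   0.6  -0.17  0.81  0.    0.97]
shares [-0.04   0.074  1.006]
turn [-0.0005 -0.0003 -0.0004]
```

```bash
python3 -m jog '[{"dx":-0.04,"dy":0.07,"dz":0.5,"rx":0,"ry":0,"rz":0,"claw":0},{"dx":0,"dy":0,"dz":0.5,"rx":0,"ry":0,"rz":0,"claw":0},{"dx":0,"dy":0,"dz":0,"rx":0,"ry":0,"rz":0,"claw":0},{"dx":0,"dy":0,"dz":0,"rx":0,"ry":0,"rz":0,"claw":0}]' 30; python3 go.py 543.5 -285.2 33 1.5708;  python3 -m jog '[{"dx":0,"dy":0,"dz":0,"rx":0,"ry":0,"rz":0,"claw":1},{"dx":0,"dy":0,"dz":0,"rx":0,"ry":0,"rz":0,"claw":1},{"dx":0,"dy":0,"dz":0,"rx":0,"ry":0,"rz":0,"claw":1},{"dx":0,"dy":0,"dz":0,"rx":0,"ry":0,"rz":0,"claw":1}]' 30;python3 go.py 543.5 -285.2 33 1.5708;
```

```text
clock: 7.38
tcp_pos: [544.0, -285.6, 34.1]
orientation: [-0.0, 0.707, 0.707, -0.0]
wrist_force: [-0.6, 0.2, -0.1]
opening: 85.9
grip_force: 0.0
t 7.38 tcp [ 544.  -285.6   34.1] yaw 1.57 tilt [-0.  0.] open 85.9 grip 0.0 F [-0.6  0.2 -0.1] j [-0.6   0.65 -0.19  0.73 -0.    0.97]
shares [ 0.011 -0.012  0.029]
turn [-0.0001 -0.0001 -0.0004]
clock: 7.88
tcp_pos: [544.3, -285.9, 35.4]
orientation: [0.001, 0.707, 0.707, 0.0]
wrist_force: [-2.3, -0.6, 5.4]
opening: 58.9
grip_force: 31.5
t 7.88 tcp [ 544.3 -285.9   35.4] yaw 1.571 tilt [ 0.001 -0.001] open 58.9 grip 31.5 F [-2.3 -0.6  5.4] j [-0.6   0.65 -0.19  0.73 -0.    0.97]
shares [ 0.017 -0.019  0.059]
turn [ 0.0003  0.0003 -0.0001]
```

```bash
python3 -m jog '[{"dx":0,"dy":0,"dz":-0.5,"rx":0,"ry":0,"rz":0,"claw":1},{"dx":0,"dy":0,"dz":-1,"rx":0,"ry":0,"rz":0,"claw":1},{"dx":0.3,"dy":0,"dz":-1,"rx":0,"ry":0,"rz":0,"claw":1},{"dx":0.9,"dy":0.15,"dz":-1,"rx":0,"ry":0,"rz":0,"claw":1},{"dx":0.9,"dy":0.15,"dz":0,"rx":0,"ry":0,"rz":0,"claw":1},{"dx":0.9,"dy":0.15,"dz":0,"rx":0,"ry":0,"rz":0,"claw":1},{"dx":0.9,"dy":0.15,"dz":0,"rx":0,"ry":0,"rz":0,"claw":1},{"dx":0.9,"dy":0.15,"dz":0,"rx":0,"ry":0,"rz":0,"claw":1},{"dx":0.9,"dy":0.15,"dz":0,"rx":0,"ry":0,"rz":0,"claw":1},{"dx":0.9,"dy":0.15,"dz":0,"rx":0,"ry":0,"rz":0,"claw":1},{"dx":0.9,"dy":0.15,"dz":0,"rx":0,"ry":0,"rz":0,"claw":1},{"dx":0.9,"dy":0.15,"dz":0,"rx":0,"ry":0,"rz":0,"claw":1},{"dx":0.9,"dy":0.15,"dz":0,"rx":0,"ry":0,"rz":0,"claw":1},{"dx":0.9,"dy":0.15,"dz":0,"rx":0,"ry":0,"rz":0,"claw":1},{"dx":0.9,"dy":0.15,"dz":0,"rx":0,"ry":0,"rz":0,"claw":1},{"dx":0.9,"dy":0.15,"dz":0,"rx":0,"ry":0,"rz":0,"claw":1},{"dx":0.8,"dy":0.15,"dz":0,"rx":0,"ry":0,"rz":0,"claw":1},{"dx":0.4,"dy":0,"dz":0,"rx":0,"ry":0,"rz":0,"claw":1},{"dx":0,"dy":0,"dz":0,"rx":0,"ry":0,"rz":0,"claw":1}]' 30 >/dev/null;python3 go.py 617 225.5 120 1.5708;
```

```text
t 10.25 tcp [627.6 242.9 174.2] yaw 1.572 tilt [-0. -0.] open 58.8 grip 33.1 F [-0.4 -0.2 -2.1] j [ 0.26  0.62  0.16  1.11 -0.    1.83]
shares [-0.434 -0.266  1.356]
turn [-0.0001  0.0001  0.0004]
```

```bash
python3 -m jog '[{"dx":-0.434,"dy":-0.266,"dz":0.3,"rx":0,"ry":0,"rz":0,"claw":1},{"dx":0,"dy":0,"dz":0.6,"rx":0,"ry":0,"rz":0,"claw":1},{"dx":0,"dy":0,"dz":0,"rx":0,"ry":0,"rz":0,"claw":1},{"dx":0,"dy":0,"dz":0,"rx":0,"ry":0,"rz":0,"claw":1}]' 30 >/dev/null;python3 go.py 617 225.5 118 1.5708; python3 ov.py 617 225.5 .025
```

```text
t 10.75 tcp [617.7 224.4 139.2] yaw 1.57 tilt [0.001 0.   ] open 58.6 grip 33.1 F [ 0.8  0.  -0.9] j [ 0.24  0.62  0.06  1.01 -0.    1.81]
shares [ 0.028 -0.019  0.53 ]
turn [ 0.0002 -0.     -0.0003]
```

View pics/ov.png

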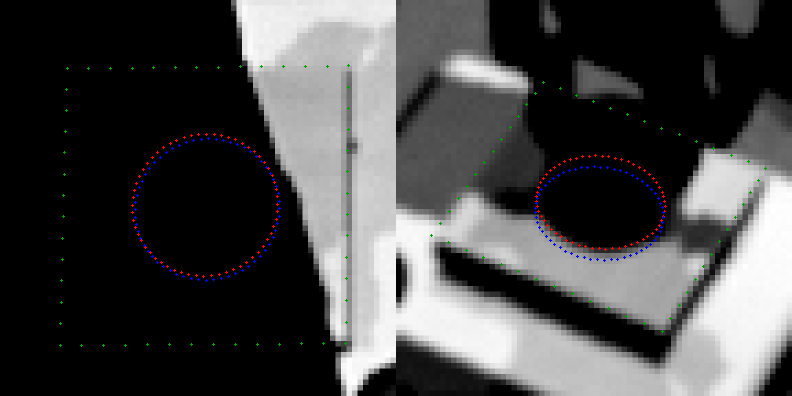

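```bash
python3 -m jog '[{"dx":0.02,"dy":-0.01,"dz":0.2,"rx":0,"ry":0,"rz":0,"claw":1},{"dx":0,"dy":0,"dz":0.15,"rx":0,"ry":0,"rz":0,"claw":1},{"dx":0,"dy":0,"dz":0,"rx":0,"ry":0,"rz":0,"claw":1}]' 30 ; python3 -m jog '[{"dx":0,"dy":0,"dz":0.1,"rx":0,"ry":0,"rz":0,"claw":1},{"dx":0,"dy":0,"dz":0.05,"rx":0,"ry":0,"rz":0,"claw":1},{"dx":0,"dy":0,"dz":0,"rx":0,"ry":0,"rz":0,"claw":1}]' 30; python3 go.py 617 225.5 115.4 1.5708
```

```text
clock: 11.52
tcp_pos: [616.3, 225.7, 123.3]
orientation: [-0.0, 0.707, 0.707, -0.001]
wrist_force: [0.0, 0.2, -2.0]
opening: 59.2
grip_force: 33.1
clock: 11.9
tcp_pos: [616.9, 225.8, 118.1]
orientation: [-0.0, 0.707, 0.707, -0.0]
wrist_force: [0.1, 0.4, -0.9]
opening: 59.0
grip_force: 33.1
t 11.9 tcp [616.9 225.8 118.1] yaw 1.571 tilt [-0. -0.] open 59.0 grip 33.1 F [ 0.1  0.4 -0.9] j [0.24 0.63 0.03 0.97 0.   1.81]
shares [-0.007  0.003  0.068]
turn [-0.0001  0.     -0.    ]
```

Pan is 5 mm into the pocket with no contact force. I seat it and release.

```bash
python3 -m jog '[{"dx":0,"dy":0,"dz":0.06,"rx":0,"ry":0,"rz":0,"claw":1},{"dx":0,"dy":0,"dz":0.04,"rx":0,"ry":0,"rz":0,"claw":1},{"dx":0,"dy":0,"dz":0,"rx":0,"ry":0,"rz":0,"claw":1}]' 30; python3 -m jog '[{"dx":0,"dy":0,"dz":0,"rx":0,"ry":0,"rz":0,"claw":0.3},{"dx":0,"dy":0,"dz":0,"rx":0,"ry":0,"rz":0,"claw":0},{"dx":0,"dy":0,"dz":0,"rx":0,"ry":0,"rz":0,"claw":0},{"dx":0,"dy":0,"dz":-0.8,"rx":0,"ry":0,"rz":0,"claw":0},{"dx":0,"dy":0,"dz":-1,"rx":0,"ry":0,"rz":0,"claw":0},{"dx":-0.5,"dy":0,"dz":-1,"rx":0,"ry":0,"rz":0,"claw":0},{"dx":-1,"dy":-0.3,"dz":-0.2,"rx":0,"ry":0,"rz":0.05,"claw":0},{"dx":-0.95,"dy":-0.45,"dz":-0.2,"rx":0,"ry":0,"rz":0.05,"claw":0},{"dx":-0.8,"dy":-0.6,"dz":0,"rx":0,"ry":0,"rz":0.05,"claw":0},{"dx":-0.7,"dy":-0.7,"dz":0,"rx":0,"ry":0,"rz":0.05,"claw":0}]' 30; python3 go.py 429.8 -160.8 33 0; python3 - <<'E'
from h import *
look(("sieve",))
s=robot.read_camera("scene"); c=s[150:270,320:480]; cv2.imwrite("pics/p1.png",cv2.resize(c,None,fx=5,fy=5,interpolation=3)[:,:,::-1])
E
```

```text
clock: 12.28
tcp_pos: [617.1, 225.8, 115.4]
orientation: [0.0, 0.707, 0.707, 0.0]
wrist_force: [-2.4, -0.8, 7.9]
opening: 58.8
grip_force: 33.9
clock: 13.52
tcp_pos: [510.1, 94.7, 242.2]
orientation: [0.0, 0.892, 0.451, 0.0]
wrist_force: [0.3, 0.8, -0.3]
opening: 85.4
grip_force: 0.0
t 13.53 tcp [510.1  94.7 242.2] yaw 0.936 tilt [ 0. -0.] open 85.4 grip 0.0 F [ 0.3  0.8 -0.3] j [ 0.04  0.29 -0.19  1.09 -0.    2.25]
shares [-6.334  2.169  5.231]
turn [ 1.000e-04 -1.000e-04  2.979e-01]
top sieve 661.0 -282.6 0.94 [444.7 179.3] 486
top sieve 670.6 -157.7 0.92 [395.6 174.4] 487
top sieve 428.5 -162.1 0.9 [397.3 269.9] 470
top sieve 559.3 -148.6 0.8 [392.  217.6] 478
top sieve 465.3 -425.2 0.71 [502.2 257.2] 514
top sieve 412.1 -280.2 0.69 [445.  277.5] 425
top sieve 634.3 253.8 0.46 [232.2 185.2] 245
top sieve 313.7 -237.6 0.36 [428.  317.3] 645
scene sieve 467.1 -423.8 0.95 [208.7 371.2] 605
scene sieve 663.2 -282.9 0.69 [313.  365.3] 568
scene sieve 671.5 -157.9 0.6 [344.  326.6] 562
scene sieve 431.4 -162.2 0.59 [262.8 284.9] 471
scene sieve 562.3 -148.0 0.59 [308.4 303.6] 470
```

View pics/p1.png

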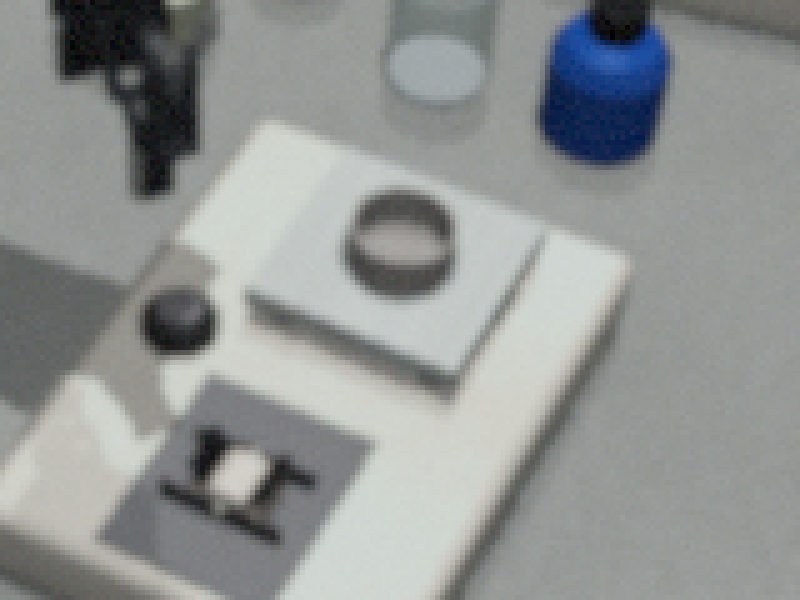

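Pan is seated squarely in the pocket (p1 (400,240)), and the wheel flat is still blank. Next is the sieve at (430,-162).

```bash
python3 -m jog '[{"dx":0,"dy":0,"dz":0,"rx":0,"ry":0,"rz":-0.0505,"claw":0},{"dx":0,"dy":0,"dz":0,"rx":0,"ry":0,"rz":-0.0505,"claw":0},{"dx":0,"dy":0,"dz":0,"rx":0,"ry":0,"rz":-0.0505,"claw":0},{"dx":0,"dy":0,"dz":0,"rx":0,"ry":0,"rz":-0.0505,"claw":0},{"dx":-0.8,"dy":-0.25,"dz":0.3,"rx":0,"ry":0,"rz":0,"claw":0},{"dx":-0.8,"dy":-0.25,"dz":0.3,"rx":0,"ry":0,"rz":0,"claw":0},{"dx":-0.8,"dy":-0.25,"dz":0.4,"rx":0,"ry":0,"rz":0,"claw":0},{"dx":-0.8,"dy":-0.25,"dz":0.5,"rx":0,"ry":0,"rz":0,"claw":0},{"dx":-0.8,"dy":-0.25,"dz":0.5,"rx":0,"ry":0,"rz":0,"claw":0},{"dx":-0.8,"dy":-0.25,"dz":0.6,"rx":0,"ry":0,"rz":0,"claw":0},{"dx":-0.8,"dy":-0.25,"dz":0.6,"rx":0,"ry":0,"rz":0,"claw":0},{"dx":-0.8,"dy":-0.25,"dz":0.6,"rx":0,"ry":0,"rz":0,"claw":0},{"dx":0,"dy":0,"dz":0,"rx":0,"ry":0,"rz":0,"claw":0},{"dx":0,"dy":0,"dz":0,"rx":0,"ry":0,"rz":0,"claw":0}]' 30 >/dev/null; python3 go.py 430 -162 34 1.5708
```

```text
t 15.53 tcp [ 433.4 -160.6   90.4] yaw 1.578 tilt [0. 0.] open 85.8 grip 0.0 F [ 0.3 -0.1 -0.2] j [-0.51  0.34 -0.56  0.67  0.    1.05]
shares [-0.035 -0.085  1.41 ]
turn [ 0.0001 -0.0001  0.0022]
```

```bash
python3 -m jog '[{"dx":-0.035,"dy":-0.085,"dz":0.3,"rx":0,"ry":0,"rz":0.002,"claw":0},{"dx":0,"dy":0,"dz":0.6,"rx":0,"ry":0,"rz":0,"claw":0},{"dx":0,"dy":0,"dz":0.5,"rx":0,"ry":0,"rz":0,"claw":0},{"dx":0,"dy":0,"dz":0,"rx":0,"ry":0,"rz":0,"claw":0},{"dx":0,"dy":0,"dz":0,"rx":0,"ry":0,"rz":0,"claw":1},{"dx":0,"dy":0,"dz":0,"rx":0,"ry":0,"rz":0,"claw":1},{"dx":0,"dy":0,"dz":0,"rx":0,"ry":0,"rz":0,"claw":1},{"dx":0,"dy":0,"dz":0,"rx":0,"ry":0,"rz":0,"claw":1}]' 30 ; python3 go.py 430 -162 34 1.5708; python3 -m jog '[{"dx":0,"dy":0,"dz":-0.5,"rx":0,"ry":0,"rz":0,"claw":1},{"dx":0.3,"dy":0,"dz":-1,"rx":0,"ry":0,"rz":0,"claw":1},{"dx":0.8,"dy":0.4,"dz":-1,"rx":0,"ry":0,"rz":0,"claw":1},{"dx":0.86,"dy":0.44,"dz":-1,"rx":0,"ry":0,"rz":0,"claw":1},{"dx":0.86,"dy":0.44,"dz":-0.5,"rx":0,"ry":0,"rz":0,"claw":1},{"dx":0.86,"dy":0.44,"dz":0,"rx":0,"ry":0,"rz":0,"claw":1},{"dx":0.86,"dy":0.44,"dz":0,"rx":0,"ry":0,"rz":0,"claw":1},{"dx":0.86,"dy":0.44,"dz":0,"rx":0,"ry":0,"rz":0,"claw":1},{"dx":0.86,"dy":0.44,"dz":0,"rx":0,"ry":0,"rz":0,"claw":1},{"dx":0.86,"dy":0.44,"dz":0,"rx":0,"ry":0,"rz":0,"claw":1},{"dx":0.86,"dy":0.44,"dz":0,"rx":0,"ry":0,"rz":0,"claw":1},{"dx":0.86,"dy":0.44,"dz":0,"rx":0,"ry":0,"rz":0,"claw":1},{"dx":0.6,"dy":0.3,"dz":0,"rx":0,"ry":0,"rz":0,"claw":1},{"dx":0,"dy":0,"dz":0,"rx":0,"ry":0,"rz":0,"claw":1},{"dx":0,"dy":0,"dz":0,"rx":0,"ry":0,"rz":0,"claw":1}]' 30 >/dev/null;python3 go.py 617.1 225.8 155 1.5708
```

```text
clock: 16.52
tcp_pos: [429.6, -162.2, 35.4]
orientation: [0.001, 0.707, 0.707, 0.0]
wrist_force: [-2.3, 1.8, 6.4]
opening: 59.3
grip_force: 30.8
t 16.52 tcp [ 429.6 -162.2   35.4] yaw 1.571 tilt [ 0.001 -0.   ] open 59.3 grip 30.8 F [-2.3  1.8  6.4] j [-0.52  0.42 -0.63  0.52  0.    1.05]
shares [0.004 0.01  0.036]
turn [0.0005 0.0002 0.    ]
t 18.4 tcp [615.1 215.1 194.6] yaw 1.571 tilt [-0. -0.] open 59.1 grip 33.0 F [-0.3 -0.2 -0.3] j [ 0.22  0.57  0.12  1.13 -0.    1.8 ]
shares [0.268 0.05  0.989]
turn [-0.      0.0001  0.    ]
```

```bash
python3 -m jog '[{"dx":0.268,"dy":0.05,"dz":0.3,"rx":0,"ry":0,"rz":0,"claw":1},{"dx":0,"dy":0,"dz":0.45,"rx":0,"ry":0,"rz":0,"claw":1},{"dx":0,"dy":0,"dz":0.2,"rx":0,"ry":0,"rz":0,"claw":1},{"dx":0,"dy":0,"dz":0,"rx":0,"ry":0,"rz":0,"claw":1},{"dx":0,"dy":0,"dz":0,"rx":0,"ry":0,"rz":0,"claw":1}]' 30 >/dev/null; python3 go.py 617.1 225.8 140 1.5708
```

```text
t 19.02 tcp [617.8 226.2 156.9] yaw 1.57 tilt [0.001 0.   ] open 59.1 grip 33.0 F [ 0.1 -0.2 -0.3] j [0.24 0.6  0.08 1.05 0.   1.81]
shares [-0.01  -0.017  0.422]
turn [ 0.0002 -0.0001 -0.0001]
```

```bash
python3 -m jog '[{"dx":-0.01,"dy":-0.017,"dz":0.15,"rx":0,"ry":0,"rz":0,"claw":1},{"dx":0,"dy":0,"dz":0.12,"rx":0,"ry":0,"rz":0,"claw":1},{"dx":0,"dy":0,"dz":0.08,"rx":0,"ry":0,"rz":0,"claw":1},{"dx":0,"dy":0,"dz":0.04,"rx":0,"ry":0,"rz":0,"claw":1},{"dx":0,"dy":0,"dz":0,"rx":0,"ry":0,"rz":0,"claw":1}]' 30 >/dev/null; python3 go.py 617.1 225.8 140.4 1.5708
```

```text
t 19.65 tcp [616.8 225.8 140.7] yaw 1.571 tilt [ 0. -0.] open 59.3 grip 33.0 F [ 0.7  0.2 -0.8] j [ 0.24  0.61  0.06  1.02 -0.    1.81]
shares [-0.     0.008  0.008]
turn [ 0.  0. -0.]
```

```bash
python3 -m jog '[{"dx":0,"dy":0,"dz":0.03,"rx":0,"ry":0,"rz":0,"claw":1},{"dx":0,"dy":0,"dz":0,"rx":0,"ry":0,"rz":0,"claw":0.3},{"dx":0,"dy":0,"dz":0,"rx":0,"ry":0,"rz":0,"claw":0},{"dx":0,"dy":0,"dz":0,"rx":0,"ry":0,"rz":0,"claw":0},{"dx":0,"dy":0,"dz":-0.7,"rx":0,"ry":0,"rz":0,"claw":0},{"dx":0,"dy":0,"dz":-0.8,"rx":0,"ry":0,"rz":0,"claw":0},{"dx":-0.8,"dy":-0.14,"dz":-0.1,"rx":0,"ry":0,"rz":0,"claw":0},{"dx":-0.95,"dy":-0.14,"dz":0,"rx":0,"ry":0,"rz":0,"claw":0},{"dx":-0.95,"dy":-0.14,"dz":0,"rx":0,"ry":0,"rz":0,"claw":0},{"dx":-0.95,"dy":-0.14,"dz":0,"rx":0,"ry":0,"rz":0,"claw":0},{"dx":-0.95,"dy":-0.14,"dz":0,"rx":0,"ry":0,"rz":0,"claw":0},{"dx":-0.95,"dy":-0.14,"dz":0.3,"rx":0,"ry":0,"rz":0,"claw":0},{"dx":-0.95,"dy":-0.14,"dz":0.5,"rx":0,"ry":0,"rz":0,"claw":0},{"dx":-0.95,"dy":-0.14,"dz":0.6,"rx":0,"ry":0,"rz":0,"claw":0},{"dx":-0.95,"dy":-0.14,"dz":0.6,"rx":0,"ry":0,"rz":0,"claw":0},{"dx":-0.95,"dy":-0.14,"dz":0.6,"rx":0,"ry":0,"rz":0,"claw":0},{"dx":0,"dy":0,"dz":0,"rx":0,"ry":0,"rz":0,"claw":0},{"dx":0,"dy":0,"dz":0,"rx":0,"ry":0,"rz":0,"claw":0}]' 30 >/dev/null; python3 go.py 561 -148.3 34 1.5708; python3 -c "
from h import *
look(('sieve',))"
```

```text
t 21.9 tcp [ 561.  -147.9   99.8] yaw 1.57 tilt [0. 0.] open 85.5 grip 0.0 F [-0.1  0.8  0.6] j [-0.38  0.52 -0.23  0.82  0.    1.19]
shares [-0.01   0.     1.644]
turn [ 0.0001 -0.0001 -0.0001]
top sieve 465.8 -424.4 0.81 [501.9 257. ] 488
top sieve 672.3 -326.1 0.72 [461.6 175.5] 129
top sieve 676.5 -134.2 0.44 [386.3 172. ] 47
scene sieve 581.1 322.1 0.93 [400.6 191. ] 393
scene sieve 561.7 -147.1 0.84 [308.4 303.2] 476
scene sieve 672.4 -159.1 0.63 [344.  327.1] 573
scene sieve 467.7 -423.6 0.62 [208.9 371.3] 551
```

```bash
python3 -m jog '[{"dx":0,"dy":0,"dz":0.5,"rx":0,"ry":0,"rz":0,"claw":0},{"dx":0,"dy":0,"dz":0.7,"rx":0,"ry":0,"rz":0,"claw":0},{"dx":0,"dy":0,"dz":0.43,"rx":0,"ry":0,"rz":0,"claw":0},{"dx":0,"dy":0,"dz":0,"rx":0,"ry":0,"rz":0,"claw":0},{"dx":0,"dy":0,"dz":0,"rx":0,"ry":0,"rz":0,"claw":1},{"dx":0,"dy":0,"dz":0,"rx":0,"ry":0,"rz":0,"claw":1},{"dx":0,"dy":0,"dz":0,"rx":0,"ry":0,"rz":0,"claw":1},{"dx":0,"dy":0,"dz":0,"rx":0,"ry":0,"rz":0,"claw":1}]' 30 ; python3 -m jog '[{"dx":0,"dy":0,"dz":-0.5,"rx":0,"ry":0,"rz":0,"claw":1},{"dx":0.3,"dy":0,"dz":-1,"rx":0,"ry":0,"rz":0,"claw":1},{"dx":0.8,"dy":0.1,"dz":-1,"rx":0,"ry":0,"rz":0,"claw":1},{"dx":0.86,"dy":0.15,"dz":-1,"rx":0,"ry":0,"rz":0,"claw":1},{"dx":0.86,"dy":0.15,"dz":-1,"rx":0,"ry":0,"rz":0,"claw":1},{"dx":0.86,"dy":0.15,"dz":0,"rx":0,"ry":0,"rz":0,"claw":1},{"dx":0.86,"dy":0.15,"dz":0,"rx":0,"ry":0,"rz":0,"claw":1},{"dx":0.86,"dy":0.15,"dz":0,"rx":0,"ry":0,"rz":0,"claw":1},{"dx":0.86,"dy":0.15,"dz":0,"rx":0,"ry":0,"rz":0,"claw":1},{"dx":0.86,"dy":0.15,"dz":0,"rx":0,"ry":0,"rz":0,"claw":1},{"dx":0.86,"dy":0.15,"dz":0,"rx":0,"ry":0,"rz":0,"claw":1},{"dx":0.86,"dy":0.1,"dz":0,"rx":0,"ry":0,"rz":0,"claw":1},{"dx":0.5,"dy":0,"dz":0,"rx":0,"ry":0,"rz":0,"claw":1},{"dx":0,"dy":0,"dz":0,"rx":0,"ry":0,"rz":0,"claw":1},{"dx":0,"dy":0,"dz":0,"rx":0,"ry":0,"rz":0,"claw":1}]' 30 >/dev/null;python3 go.py 617 225.8 183 1.5708
```

```text
clock: 23.1
tcp_pos: [561.5, -148.4, 35.7]
orientation: [0.001, 0.707, 0.707, 0.0]
wrist_force: [-1.9, 0.4, 5.2]
opening: 59.5
grip_force: 31.4
t 24.98 tcp [616.7 224.6 214.5] yaw 1.57 tilt [ 0. -0.] open 59.3 grip 33.0 F [-0.5  0.6 -1.1] j [ 0.24  0.57  0.17  1.18 -0.    1.81]
shares [0.031 0.007 0.787]
turn [ 0.      0.0001 -0.0002]
```

```bash
python3 -m jog '[{"dx":0.03,"dy":0.007,"dz":0.3,"rx":0,"ry":0,"rz":0,"claw":1},{"dx":0,"dy":0,"dz":0.45,"rx":0,"ry":0,"rz":0,"claw":1},{"dx":0,"dy":0,"dz":0,"rx":0,"ry":0,"rz":0,"claw":1},{"dx":0,"dy":0,"dz":0,"rx":0,"ry":0,"rz":0,"claw":1}]' 30 >/dev/null; python3 go.py 617 225.8 168.7; python3 -m jog '[{"dx":0,"dy":0,"dz":0.14,"rx":0,"ry":0,"rz":0,"claw":1},{"dx":0,"dy":0,"dz":0.12,"rx":0,"ry":0,"rz":0,"claw":1},{"dx":0,"dy":0,"dz":0.08,"rx":0,"ry":0,"rz":0,"claw":1},{"dx":0,"dy":0,"dz":0.04,"rx":0,"ry":0,"rz":0,"claw":1},{"dx":0,"dy":0,"dz":0,"rx":0,"ry":0,"rz":0,"claw":1}]' 30 >/dev/null; python3 go.py 617 225.8 168.7 1.5708
```

```text
t 25.48 tcp [617.2 226.2 184.5] yaw 1.57 tilt [ 0. -0.] open 59.4 grip 33.0 F [ 0.1  0.8 -0.9] j [ 0.24  0.58  0.13  1.11 -0.    1.81]
shares [-0.01  -0.005  0.396]
t 26.1 tcp [617.  226.6 169. ] yaw 1.571 tilt [-0. -0.] open 59.2 grip 33.0 F [ 0.3  0.3 -1.6] j [0.24 0.59 0.1  1.08 0.   1.81]
shares [-0.02  -0.     0.008]
turn [-0.0001  0.     -0.    ]
```

```bash
python3 -m jog '[{"dx":0,"dy":0,"dz":0.03,"rx":0,"ry":0,"rz":0,"claw":1},{"dx":0,"dy":0,"dz":0,"rx":0,"ry":0,"rz":0,"claw":0.3},{"dx":0,"dy":0,"dz":0,"rx":0,"ry":0,"rz":0,"claw":0},{"dx":0,"dy":0,"dz":0,"rx":0,"ry":0,"rz":0,"claw":0},{"dx":0,"dy":0,"dz":-0.7,"rx":0,"ry":0,"rz":0,"claw":0},{"dx":0,"dy":0,"dz":-0.8,"rx":0,"ry":0,"rz":0,"claw":0},{"dx":-0.9,"dy":0.13,"dz":-0.1,"rx":0,"ry":0,"rz":0,"claw":0},{"dx":-0.97,"dy":0.14,"dz":0,"rx":0,"ry":0,"rz":0,"claw":0},{"dx":-0.97,"dy":0.14,"dz":0,"rx":0,"ry":0,"rz":0,"claw":0},{"dx":-0.97,"dy":0.14,"dz":0,"rx":0,"ry":0,"rz":0,"claw":0},{"dx":-0.97,"dy":0.14,"dz":0,"rx":0,"ry":0,"rz":0,"claw":0},{"dx":-0.97,"dy":0.14,"dz":0.5,"rx":0,"ry":0,"rz":0,"claw":0},{"dx":-0.97,"dy":0.14,"dz":0.7,"rx":0,"ry":0,"rz":0,"claw":0},{"dx":-0.97,"dy":0.14,"dz":0.8,"rx":0,"ry":0,"rz":0,"claw":0},{"dx":-0.97,"dy":0.14,"dz":0.8,"rx":0,"ry":0,"rz":0,"claw":0},{"dx":-0.97,"dy":0.14,"dz":0.6,"rx":0,"ry":0,"rz":0,"claw":0},{"dx":0,"dy":0,"dz":0,"rx":0,"ry":0,"rz":0,"claw":0},{"dx":0,"dy":0,"dz":0,"rx":0,"ry":0,"rz":0,"claw":0}]' 30 >/dev/null; python3 go.py 671.5 -158.3 34 1.5708; python3 -c "
from h import *
look(('sieve',))"
```

```text
t 28.35 tcp [ 672.8 -158.2   96.1] yaw 1.571 tilt [0. 0.] open 85.5 grip 0.0 F [0.6 0.8 0.1] j [-0.34  0.71  0.12  0.98  0.    1.23]
shares [-0.003 -0.032  1.554]
turn [ 0.0001 -0.0001 -0.0001]
top sieve 651.1 246.9 0.82 [235.2 178.8] 581
top sieve 465.1 -425.6 0.75 [502.4 257.3] 519
top sieve 680.1 -316.6 0.63 [457.8 172.4] 370
scene sieve 679.1 -307.6 0.98 [313.  377.1] 638
scene sieve 571.8 351.9 0.78 [402.3 183.8] 400
scene sieve 467.9 -424.5 0.69 [208.7 371.6] 613
scene sieve 672.1 -158.1 0.6 [344.1 326.8] 536
```

The sieve near (661,-283) has been knocked to about (679,-310). I noted that and continue with the one under the gripper.

```bash
python3 -m jog '[{"dx":0,"dy":-0.03,"dz":0.5,"rx":0,"ry":0,"rz":0,"claw":0},{"dx":0,"dy":0,"dz":0.6,"rx":0,"ry":0,"rz":0,"claw":0},{"dx":0,"dy":0,"dz":0.44,"rx":0,"ry":0,"rz":0,"claw":0},{"dx":0,"dy":0,"dz":0,"rx":0,"ry":0,"rz":0,"claw":0},{"dx":0,"dy":0,"dz":0,"rx":0,"ry":0,"rz":0,"claw":1},{"dx":0,"dy":0,"dz":0,"rx":0,"ry":0,"rz":0,"claw":1},{"dx":0,"dy":0,"dz":0,"rx":0,"ry":0,"rz":0,"claw":1},{"dx":0,"dy":0,"dz":0,"rx":0,"ry":0,"rz":0,"claw":1}]' 30 ; python3 -m jog '[{"dx":0,"dy":0,"dz":-0.5,"rx":0,"ry":0,"rz":0,"claw":1},{"dx":0.3,"dy":0,"dz":-1,"rx":0,"ry":0,"rz":0,"claw":1},{"dx":0.8,"dy":-0.15,"dz":-1,"rx":0,"ry":0,"rz":0,"claw":1},{"dx":0.88,"dy":-0.15,"dz":-1,"rx":0,"ry":0,"rz":0,"claw":1},{"dx":0.88,"dy":-0.15,"dz":-1,"rx":0,"ry":0,"rz":0,"claw":1},{"dx":0.88,"dy":-0.15,"dz":-0.8,"rx":0,"ry":0,"rz":0,"claw":1},{"dx":0.88,"dy":-0.15,"dz":0,"rx":0,"ry":0,"rz":0,"claw":1},{"dx":0.88,"dy":-0.15,"dz":0,"rx":0,"ry":0,"rz":0,"claw":1},{"dx":0.88,"dy":-0.15,"dz":0,"rx":0,"ry":0,"rz":0,"claw":1},{"dx":0.88,"dy":-0.15,"dz":0,"rx":0,"ry":0,"rz":0,"claw":1},{"dx":0.88,"dy":-0.1,"dz":0,"rx":0,"ry":0,"rz":0,"claw":1},{"dx":0.88,"dy":-0.06,"dz":0,"rx":0,"ry":0,"rz":0,"claw":1},{"dx":0.58,"dy":0,"dz":0,"rx":0,"ry":0,"rz":0,"claw":1},{"dx":0,"dy":0,"dz":0,"rx":0,"ry":0,"rz":0,"claw":1},{"dx":0,"dy":0,"dz":0,"rx":0,"ry":0,"rz":0,"claw":1}]' 30 >/dev/null;python3 go.py 617 226 211 1.5708
```

```text
clock: 29.55
tcp_pos: [672.2, -158.8, 35.9]
orientation: [0.001, 0.707, 0.707, 0.0]
wrist_force: [-2.0, 0.8, 5.6]
opening: 59.3
grip_force: 32.4
t 31.43 tcp [617.3 224.7 246.3] yaw 1.57 tilt [ 0.    -0.001] open 59.2 grip 33.1 F [-0.1 -0.4 -1.8] j [ 0.24  0.55  0.24  1.25 -0.    1.81]
shares [ 0.034 -0.007  0.883]
turn [ 0.      0.0002 -0.0001]
```

```bash
python3 -m jog '[{"dx":0.03,"dy":0,"dz":0.35,"rx":0,"ry":0,"rz":0,"claw":1},{"dx":0,"dy":0,"dz":0.5,"rx":0,"ry":0,"rz":0,"claw":1},{"dx":0,"dy":0,"dz":0,"rx":0,"ry":0,"rz":0,"claw":1},{"dx":0,"dy":0,"dz":0,"rx":0,"ry":0,"rz":0,"claw":1}]' 30 >/dev/null; python3 go.py 617 226 196.9; python3 -m jog '[{"dx":0,"dy":0,"dz":0.14,"rx":0,"ry":0,"rz":0,"claw":1},{"dx":0,"dy":0,"dz":0.12,"rx":0,"ry":0,"rz":0,"claw":1},{"dx":0,"dy":0,"dz":0.08,"rx":0,"ry":0,"rz":0,"claw":1},{"dx":0,"dy":0,"dz":0.04,"rx":0,"ry":0,"rz":0,"claw":1},{"dx":0,"dy":0,"dz":0,"rx":0,"ry":0,"rz":0,"claw":1}]' 30 >/dev/null; python3 go.py 617 226 196.9 1.5708
```

```text
t 31.93 tcp [617.2 226.2 212.6] yaw 1.57 tilt [0. 0.] open 59.4 grip 33.1 F [ 0.1 -0.3 -0.8] j [ 0.24  0.57  0.17  1.17 -0.    1.81]
shares [-0.006 -0.006  0.391]
t 32.55 tcp [617.1 226.7 197.2] yaw 1.571 tilt [0. 0.] open 59.5 grip 33.1 F [-0.2  0.2 -0. ] j [0.24 0.58 0.15 1.14 0.   1.81]
shares [-0.017 -0.002  0.007]
turn [ 0. -0.  0.]
```

```bash
python3 -m jog '[{"dx":0,"dy":0,"dz":0.03,"rx":0,"ry":0,"rz":0,"claw":1},{"dx":0,"dy":0,"dz":0,"rx":0,"ry":0,"rz":0,"claw":0.3},{"dx":0,"dy":0,"dz":0,"rx":0,"ry":0,"rz":0,"claw":0},{"dx":0,"dy":0,"dz":0,"rx":0,"ry":0,"rz":0,"claw":0},{"dx":0,"dy":0,"dz":-0.7,"rx":0,"ry":0,"rz":0,"claw":0},{"dx":0,"dy":0,"dz":-0.8,"rx":0,"ry":0,"rz":0,"claw":0},{"dx":-0.9,"dy":0,"dz":-0.1,"rx":0,"ry":0,"rz":0,"claw":0},{"dx":-0.97,"dy":0,"dz":0,"rx":0,"ry":0,"rz":0,"claw":0},{"dx":-0.97,"dy":0,"dz":0,"rx":0,"ry":0,"rz":0,"claw":0},{"dx":-0.97,"dy":0,"dz":0,"rx":0,"ry":0,"rz":0,"claw":0},{"dx":-0.97,"dy":0,"dz":0,"rx":0,"ry":0,"rz":0,"claw":0},{"dx":-0.97,"dy":0,"dz":0.2,"rx":0,"ry":0,"rz":0,"claw":0},{"dx":-0.97,"dy":0,"dz":0.2,"rx":0,"ry":0,"rz":0,"claw":0}]' 30 >/dev/null; python3 -c "
from h import *
look(('sieve',))"; python3 go.py 680 -308 34 1.5708
```

```text
top sieve 465.8 -426.3 0.73 [502.7 257. ] 507
top sieve 659.5 251.4 0.71 [233.6 175.6] 632
top sieve 676.9 -308.8 0.58 [454.8 173.5] 483
scene sieve 467.5 -423.3 0.94 [208.9 371.1] 598
scene sieve 557.9 384.5 0.85 [403.  175.7] 426
scene sieve 678.8 -306.6 0.84 [313.2 376.7] 596
scene sieve 577.5 325.7 0.58 [400.1 189.8] 127
scene sieve 591.2 299.3 0.54 [400.2 197. ] 105
t 34.38 tcp [616.9 -42.6 243.7] yaw 1.569 tilt [-0.  0.] open 85.2 grip 0.0 F [-0.  -0.3  0.4] j [-0.19  0.48  0.1   1.2   0.    1.39]
shares [-6.635  1.588  5.24 ]
turn [-0.0001 -0.0001 -0.0005]
```

```bash
python3 -m jog '[{"dx":-0.83,"dy":0.19,"dz":0.3,"rx":0,"ry":0,"rz":0,"claw":0},{"dx":-0.83,"dy":0.19,"dz":0.3,"rx":0,"ry":0,"rz":0,"claw":0},{"dx":-0.83,"dy":0.19,"dz":0.4,"rx":0,"ry":0,"rz":0,"claw":0},{"dx":-0.83,"dy":0.19,"dz":0.5,"rx":0,"ry":0,"rz":0,"claw":0},{"dx":-0.83,"dy":0.19,"dz":0.6,"rx":0,"ry":0,"rz":0,"claw":0},{"dx":-0.83,"dy":0.19,"dz":0.6,"rx":0,"ry":0,"rz":0,"claw":0},{"dx":-0.83,"dy":0.19,"dz":0.6,"rx":0,"ry":0,"rz":0,"claw":0},{"dx":-0.83,"dy":0.19,"dz":0.5,"rx":0,"ry":0,"rz":0,"claw":0},{"dx":0,"dy":0,"dz":0,"rx":0,"ry":0,"rz":0,"claw":0},{"dx":0,"dy":0,"dz":0,"rx":0,"ry":0,"rz":0,"claw":0}]' 30 >/dev/null; python3 go.py 678 -307.8 34.2 1.5708
```

```text
t 35.62 tcp [ 678.3 -306.4   92.2] yaw 1.572 tilt [0. 0.] open 85.4 grip 0.0 F [ 0.5 -0.2  1.2] j [-0.52  0.82  0.32  1.07  0.    1.05]
shares [-0.035 -0.009  1.451]
turn [ 0.0001 -0.0001  0.0003]
```

```bash
python3 -m jog '[{"dx":-0.035,"dy":-0.009,"dz":0.5,"rx":0,"ry":0,"rz":0,"claw":0},{"dx":0,"dy":0,"dz":0.55,"rx":0,"ry":0,"rz":0,"claw":0},{"dx":0,"dy":0,"dz":0.4,"rx":0,"ry":0,"rz":0,"claw":0},{"dx":0,"dy":0,"dz":0,"rx":0,"ry":0,"rz":0,"claw":0},{"dx":0,"dy":0,"dz":0,"rx":0,"ry":0,"rz":0,"claw":1},{"dx":0,"dy":0,"dz":0,"rx":0,"ry":0,"rz":0,"claw":1},{"dx":0,"dy":0,"dz":0,"rx":0,"ry":0,"rz":0,"claw":1},{"dx":0,"dy":0,"dz":0,"rx":0,"ry":0,"rz":0,"claw":1}]' 30 ; python3 -m jog '[{"dx":0,"dy":0,"dz":-0.5,"rx":0,"ry":0,"rz":0,"claw":1},{"dx":0.3,"dy":0,"dz":-1,"rx":0,"ry":0,"rz":0,"claw":1},{"dx":0.8,"dy":-0.1,"dz":-0.9,"rx":0,"ry":0,"rz":0,"claw":1},{"dx":0.88,"dy":-0.1,"dz":-0.9,"rx":0,"ry":0,"rz":0,"claw":1},{"dx":0.88,"dy":-0.1,"dz":-0.9,"rx":0,"ry":0,"rz":0,"claw":1},{"dx":0.88,"dy":-0.1,"dz":-0.9,"rx":0,"ry":0,"rz":0,"claw":1},{"dx":0.88,"dy":-0.1,"dz":-0.8,"rx":0,"ry":0,"rz":0,"claw":1},{"dx":0.88,"dy":-0.1,"dz":0,"rx":0,"ry":0,"rz":0,"claw":1},{"dx":0.88,"dy":-0.1,"dz":0,"rx":0,"ry":0,"rz":0,"claw":1},{"dx":0.88,"dy":-0.1,"dz":0,"rx":0,"ry":0,"rz":0,"claw":1},{"dx":0.88,"dy":-0.1,"dz":0,"rx":0,"ry":0,"rz":0,"claw":1},{"dx":0.88,"dy":-0.1,"dz":0,"rx":0,"ry":0,"rz":0,"claw":1},{"dx":0.88,"dy":-0.1,"dz":0,"rx":0,"ry":0,"rz":0,"claw":1},{"dx":0.88,"dy":-0.1,"dz":0,"rx":0,"ry":0,"rz":0,"claw":1},{"dx":0.88,"dy":-0.1,"dz":0,"rx":0,"ry":0,"rz":0,"claw":1},{"dx":0.88,"dy":-0.1,"dz":0,"rx":0,"ry":0,"rz":0,"claw":1},{"dx":0.8,"dy":-0.1,"dz":0,"rx":0,"ry":0,"rz":0,"claw":1},{"dx":0,"dy":0,"dz":0,"rx":0,"ry":0,"rz":0,"claw":1},{"dx":0,"dy":0,"dz":0,"rx":0,"ry":0,"rz":0,"claw":1}]' 30 >/dev/null;python3 go.py 617 226 240 1.5708
```

```text
clock: 36.62
tcp_pos: [678.2, -309.4, 35.6]
orientation: [0.001, 0.707, 0.707, 0.0]
wrist_force: [-0.5, 0.9, 6.2]
opening: 59.6
grip_force: 32.5
t 39.0 tcp [617.6 224.1 270.9] yaw 1.571 tilt [ 0.001 -0.   ] open 59.2 grip 33.0 F [ 0.4 -0.7 -0.7] j [ 0.24  0.55  0.29  1.31 -0.    1.81]
shares [ 0.047 -0.016  0.771]
turn [0.0003 0.     0.    ]
```

```bash
python3 -m jog '[{"dx":0.03,"dy":-0.015,"dz":0.3,"rx":0,"ry":0,"rz":0,"claw":1},{"dx":0,"dy":0,"dz":0.46,"rx":0,"ry":0,"rz":0,"claw":1},{"dx":0,"dy":0,"dz":0,"rx":0,"ry":0,"rz":0,"claw":1},{"dx":0,"dy":0,"dz":0,"rx":0,"ry":0,"rz":0,"claw":1}]' 30 >/dev/null; python3 go.py 617 225.3 224.6; python3 -m jog '[{"dx":0,"dy":0,"dz":0.14,"rx":0,"ry":0,"rz":0,"claw":1},{"dx":0,"dy":0,"dz":0.12,"rx":0,"ry":0,"rz":0,"claw":1},{"dx":0,"dy":0,"dz":0.08,"rx":0,"ry":0,"rz":0,"claw":1},{"dx":0,"dy":0,"dz":0.04,"rx":0,"ry":0,"rz":0,"claw":1},{"dx":0,"dy":0,"dz":0,"rx":0,"ry":0,"rz":0,"claw":1}]' 30 >/dev/null; python3 go.py 617 225.3 224.6 1.5708
```

```text
t 39.5 tcp [617.1 225.2 239.8] yaw 1.57 tilt [0. 0.] open 59.6 grip 33.0 F [ 0.7  0.1 -1.4] j [0.24 0.56 0.22 1.24 0.   1.81]
shares [ 0.002 -0.002  0.381]
t 40.12 tcp [616.9 225.7 224.6] yaw 1.571 tilt [0. 0.] open 59.6 grip 33.2 F [-0.5  0.5  1.3] j [0.24 0.56 0.19 1.2  0.   1.81]
shares [-0.011  0.001  0.001]
turn [ 0.0001 -0.0001  0.    ]
```

```bash
python3 -m jog '[{"dx":0,"dy":0,"dz":0.03,"rx":0,"ry":0,"rz":0,"claw":1},{"dx":0,"dy":0,"dz":0,"rx":0,"ry":0,"rz":0,"claw":0.3},{"dx":0,"dy":0,"dz":0,"rx":0,"ry":0,"rz":0,"claw":0},{"dx":0,"dy":0,"dz":0,"rx":0,"ry":0,"rz":0,"claw":0},{"dx":0,"dy":0,"dz":-0.7,"rx":0,"ry":0,"rz":0,"claw":0},{"dx":0,"dy":0,"dz":-0.8,"rx":0,"ry":0,"rz":0,"claw":0},{"dx":-0.9,"dy":-0.2,"dz":-0.1,"rx":0,"ry":0,"rz":0,"claw":0},{"dx":-0.97,"dy":-0.22,"dz":0,"rx":0,"ry":0,"rz":0,"claw":0},{"dx":-0.97,"dy":-0.22,"dz":0,"rx":0,"ry":0,"rz":0,"claw":0},{"dx":-0.97,"dy":-0.22,"dz":0.1,"rx":0,"ry":0,"rz":0,"claw":0},{"dx":-0.97,"dy":-0.22,"dz":0.2,"rx":0,"ry":0,"rz":0,"claw":0},{"dx":-0.97,"dy":-0.22,"dz":0.3,"rx":0,"ry":0,"rz":0,"claw":0},{"dx":-0.97,"dy":-0.22,"dz":0.3,"rx":0,"ry":0,"rz":0,"claw":0},{"dx":-0.97,"dy":-0.22,"dz":0.3,"rx":0,"ry":0,"rz":0,"claw":0},{"dx":-0.97,"dy":-0.22,"dz":0.3,"rx":0,"ry":0,"rz":0,"claw":0},{"dx":-0.97,"dy":-0.22,"dz":0.3,"rx":0,"ry":0,"rz":0,"claw":0}]' 30 >/dev/null; python3 -c "
from h import *
look(('sieve','lid'))"; python3 go.py 466.7 -424.8 95 1.5708
```

```text
top sieve 465.4 -425.2 0.94 [502.2 257.1] 508
top sieve 608.4 143.1 0.69 [275.6 196. ] 12357
top sieve 668.7 255.0 0.66 [232.4 172. ] 654
top sieve 634.1 240.3 0.61 [237.5 185.4] 99
top sieve 617.6 223.5 0.53 [243.9 191.9] 9
scene sieve 467.0 -424.3 0.83 [208.5 371.4] 591
scene sieve 544.6 417.9 0.75 [404.  167.7] 483
scene sieve 578.9 326.7 0.59 [400.7 189.8] 186
scene sieve 566.1 357.9 0.45 [401.5 181.9] 175
scene lid 589.6 99.8 0.71 [366.4 244.4] 219
scene lid 620.5 -445.3 0.63 [257.1 415.2] 980
scene lid 318.5 -237.4 0.51 [211.2 288.7] 490
t 42.42 tcp [ 530.  -159.   215.3] yaw 1.571 tilt [0. 0.] open 85.6 grip 0.0 F [0.5 0.5 0.5] j [-0.42  0.37 -0.15  1.06  0.    1.15]
shares [-6.646 -1.586  3.007]
turn [ 0.0001 -0.      0.0001]
```

```bash
python3 -m jog '[{"dx":-0.83,"dy":-0.2,"dz":0,"rx":0,"ry":0,"rz":0,"claw":0},{"dx":-0.83,"dy":-0.2,"dz":0.2,"rx":0,"ry":0,"rz":0,"claw":0},{"dx":-0.83,"dy":-0.2,"dz":0.3,"rx":0,"ry":0,"rz":0,"claw":0},{"dx":-0.83,"dy":-0.2,"dz":0.5,"rx":0,"ry":0,"rz":0,"claw":0},{"dx":-0.83,"dy":-0.2,"dz":0.5,"rx":0,"ry":0,"rz":0,"claw":0},{"dx":-0.83,"dy":-0.2,"dz":0.5,"rx":0,"ry":0,"rz":0,"claw":0},{"dx":-0.83,"dy":-0.2,"dz":0.5,"rx":0,"ry":0,"rz":0,"claw":0},{"dx":-0.83,"dy":-0.2,"dz":0.5,"rx":0,"ry":0,"rz":0,"claw":0},{"dx":0,"dy":0,"dz":0,"rx":0,"ry":0,"rz":0,"claw":0},{"dx":0,"dy":0,"dz":0,"rx":0,"ry":0,"rz":0,"claw":0}]' 30 >/dev/null; python3 go.py 466.5 -424.7 34.2 1.5708
```

```text
t 43.67 tcp [ 466.4 -424.2   95.5] yaw 1.572 tilt [0. 0.] open 85.5 grip 0.0 F [ 0.1 -0.1 -0.4] j [-0.85  0.61 -0.08  0.88  0.    0.72]
shares [-1.200e-02  1.000e-03  1.532e+00]
turn [ 0.0001 -0.0001  0.0003]
```

```bash
python3 -m jog '[{"dx":-0.012,"dy":0,"dz":0.5,"rx":0,"ry":0,"rz":0,"claw":0},{"dx":0,"dy":0,"dz":0.6,"rx":0,"ry":0,"rz":0,"claw":0},{"dx":0,"dy":0,"dz":0.43,"rx":0,"ry":0,"rz":0,"claw":0},{"dx":0,"dy":0,"dz":0,"rx":0,"ry":0,"rz":0,"claw":0},{"dx":0,"dy":0,"dz":0,"rx":0,"ry":0,"rz":0,"claw":1},{"dx":0,"dy":0,"dz":0,"rx":0,"ry":0,"rz":0,"claw":1},{"dx":0,"dy":0,"dz":0,"rx":0,"ry":0,"rz":0,"claw":1},{"dx":0,"dy":0,"dz":0,"rx":0,"ry":0,"rz":0,"claw":1}]' 30 ; python3 -m jog '[{"dx":0,"dy":0,"dz":-0.5,"rx":0,"ry":0,"rz":0,"claw":1},{"dx":0.3,"dy":0,"dz":-1,"rx":0,"ry":0,"rz":0,"claw":1},{"dx":0.9,"dy":0.2,"dz":-0.9,"rx":0,"ry":0,"rz":0,"claw":1},{"dx":0.95,"dy":0.22,"dz":-0.9,"rx":0,"ry":0,"rz":0,"claw":1},{"dx":0.95,"dy":0.22,"dz":-0.9,"rx":0,"ry":0,"rz":0,"claw":1},{"dx":0.95,"dy":0.22,"dz":-0.9,"rx":0,"ry":0,"rz":0,"claw":1},{"dx":0.95,"dy":0.22,"dz":-0.8,"rx":0,"ry":0,"rz":0,"claw":1},{"dx":0.95,"dy":0.22,"dz":-0.7,"rx":0,"ry":0,"rz":0,"claw":1},{"dx":0.95,"dy":0.22,"dz":0,"rx":0,"ry":0,"rz":0,"claw":1},{"dx":0.95,"dy":0.22,"dz":0,"rx":0,"ry":0,"rz":0,"claw":1},{"dx":0.95,"dy":0.22,"dz":0,"rx":0,"ry":0,"rz":0,"claw":1},{"dx":0.95,"dy":0.22,"dz":0,"rx":0,"ry":0,"rz":0,"claw":1},{"dx":0.95,"dy":0.22,"dz":0,"rx":0,"ry":0,"rz":0,"claw":1},{"dx":0.95,"dy":0.22,"dz":0,"rx":0,"ry":0,"rz":0,"claw":1},{"dx":0.95,"dy":0.22,"dz":0,"rx":0,"ry":0,"rz":0,"claw":1},{"dx":0.95,"dy":0.22,"dz":0,"rx":0,"ry":0,"rz":0,"claw":1},{"dx":0.95,"dy":0.22,"dz":0,"rx":0,"ry":0,"rz":0,"claw":1},{"dx":0.95,"dy":0.22,"dz":0,"rx":0,"ry":0,"rz":0,"claw":1},{"dx":0.8,"dy":0.25,"dz":0,"rx":0,"ry":0,"rz":0,"claw":1},{"dx":0,"dy":0,"dz":0,"rx":0,"ry":0,"rz":0,"claw":1}]' 30 >/dev/null;python3 go.py 617 225.6 268 1.5708
```

```text
clock: 44.68
tcp_pos: [466.2, -426.1, 35.4]
orientation: [0.001, 0.707, 0.707, 0.0]
wrist_force: [-0.9, 1.6, 5.4]
opening: 58.9
grip_force: 31.9
t 47.17 tcp [615.8 226.5 298. ] yaw 1.573 tilt [0.001 0.001] open 58.8 grip 32.9 F [-0.2 -1.  -0.2] j [0.24 0.54 0.35 1.38 0.   1.81]
shares [-0.022  0.03   0.751]
turn [ 0.0002 -0.0002  0.0008]
```

```bash
python3 -m jog '[{"dx":-0.02,"dy":0.03,"dz":0.3,"rx":0,"ry":0,"rz":0,"claw":1},{"dx":0,"dy":0,"dz":0.45,"rx":0,"ry":0,"rz":0,"claw":1},{"dx":0,"dy":0,"dz":0,"rx":0,"ry":0,"rz":0,"claw":1},{"dx":0,"dy":0,"dz":0,"rx":0,"ry":0,"rz":0,"claw":1}]' 30 >/dev/null; python3 go.py 617 225.6 252.4
```

```text
t 47.67 tcp [617.  222.8 268.5] yaw 1.57 tilt [0. 0.] open 59.0 grip 32.9 F [-0.4 -0.2 -0.1] j [ 0.24  0.54  0.28  1.3  -0.    1.81]
shares [0.069 0.    0.402]
```

```bash
python3 -m jog '[{"dx":0.065,"dy":0,"dz":0.08,"rx":0,"ry":0,"rz":0,"claw":1},{"dx":0,"dy":0,"dz":0.06,"rx":0,"ry":0,"rz":0,"claw":1},{"dx":0,"dy":0,"dz":0.1,"rx":0,"ry":0,"rz":0,"claw":1},{"dx":0,"dy":0,"dz":0.1,"rx":0,"ry":0,"rz":0,"claw":1},{"dx":0,"dy":0,"dz":0.05,"rx":0,"ry":0,"rz":0,"claw":1},{"dx":0,"dy":0,"dz":0,"rx":0,"ry":0,"rz":0,"claw":1}]' 30 >/dev/null; python3 go.py 617 225.6 252.4 1.5708
```

```text
t 48.42 tcp [616.9 226.2 252.4] yaw 1.571 tilt [0. 0.] open 58.6 grip 33.0 F [ 0.1 -0.7  0.1] j [ 0.24  0.55  0.25  1.27 -0.    1.81]
shares [-0.014  0.001  0.   ]
turn [ 0.0001 -0.     -0.    ]
```

```bash
python3 -m jog '[{"dx":0,"dy":0,"dz":0.03,"rx":0,"ry":0,"rz":0,"claw":1},{"dx":0,"dy":0,"dz":0,"rx":0,"ry":0,"rz":0,"claw":0.3},{"dx":0,"dy":0,"dz":0,"rx":0,"ry":0,"rz":0,"claw":0},{"dx":0,"dy":0,"dz":0,"rx":0,"ry":0,"rz":0,"claw":0},{"dx":0,"dy":0,"dz":-0.7,"rx":0,"ry":0,"rz":0,"claw":0},{"dx":0,"dy":0,"dz":-0.8,"rx":0,"ry":0,"rz":0,"claw":0},{"dx":-0.9,"dy":-0.3,"dz":-0.1,"rx":0,"ry":0,"rz":0,"claw":0},{"dx":-0.91,"dy":-0.36,"dz":0.1,"rx":0,"ry":0,"rz":0,"claw":0},{"dx":-0.91,"dy":-0.36,"dz":0.2,"rx":0,"ry":0,"rz":0,"claw":0},{"dx":-0.91,"dy":-0.36,"dz":0.3,"rx":0,"ry":0,"rz":0,"claw":0},{"dx":-0.91,"dy":-0.36,"dz":0.4,"rx":0,"ry":0,"rz":0,"claw":0},{"dx":-0.91,"dy":-0.36,"dz":0.4,"rx":0,"ry":0,"rz":0,"claw":0}]' 30 >/dev/null; python3 go.py 416 -283 130 1.5708; python3 - <<'E'
from h import *
look(('lid','sieve'))
s=robot.read_camera("scene"); a=cv2.resize(s[120:260,330:450],None,fx=4,fy=4,interpolation=3); b=cv2.resize(s[270:350,190:270],None,fx=4,fy=4,interpolation=3)
z=np.zeros((560,800,3),np.uint8); z[:,:480]=a; z[:320,480:]=b; cv2.imwrite("pics/st.png",z[:,:,::-1])
E
```

```text
t 49.92 tcp [532.3   7.1 258.7] yaw 1.571 tilt [ 0. -0.] open 85.4 grip 0.0 F [0.4 0.5 0.5] j [-0.12  0.3  -0.12  1.15 -0.    1.45]
shares [-7.252 -2.909  3.216]
turn [0.0001 0.     0.    ]
top lid 414.0 -284.2 0.97 [445.6 277.2] 498
top sieve 677.0 261.7 0.82 [229.9 168.8] 669
top sieve 354.7 412.3 0.7 [163.9 294.5] 1507
top sieve 540.8 141.0 0.57 [275.6 222.5] 108
top sieve 617.6 226.6 0.45 [242.6 191.9] 52
top sieve 625.8 227.2 0.43 [242.5 188.7] 24
scene lid 416.6 -282.7 0.82 [229.9 319. ] 361
scene sieve 590.2 299.5 0.72 [400.  196.9] 145
scene sieve 530.9 453.5 0.72 [405.1 159.5] 502
scene sieve 583.4 326.5 0.7 [402.  190.4] 148
scene sieve 568.6 359.0 0.6 [402.4 182. ] 167
scene sieve 553.5 391.6 0.47 [402.8 173.8] 191
```

View pics/st.png

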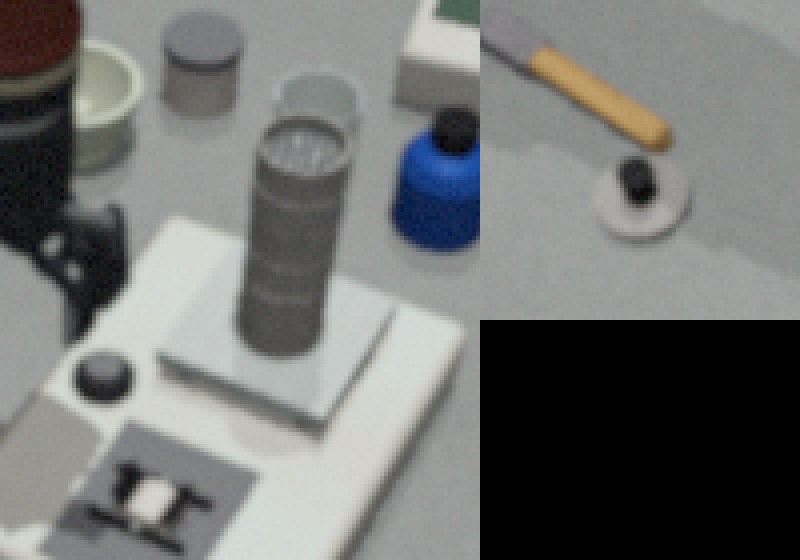

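The stack stands straight with all five sieves (crop (290,240)). The lid is on the bench at crop (640,195), with the brush end beside it at (655,140). Now the lid.

```bash
python3 -m jog '[{"dx":-0.9,"dy":-0.365,"dz":0.4,"rx":0,"ry":0,"rz":0,"claw":0.4},{"dx":-0.9,"dy":-0.365,"dz":0.4,"rx":0,"ry":0,"rz":0,"claw":0.4},{"dx":-0.9,"dy":-0.365,"dz":0.4,"rx":0,"ry":0,"rz":0,"claw":0.4},{"dx":-0.9,"dy":-0.365,"dz":0.4,"rx":0,"ry":0,"rz":0,"claw":0.4},{"dx":-0.9,"dy":-0.365,"dz":0.5,"rx":0,"ry":0,"rz":0,"claw":0.4},{"dx":-0.9,"dy":-0.365,"dz":0.5,"rx":0,"ry":0,"rz":0,"claw":0.4},{"dx":-0.9,"dy":-0.365,"dz":0.5,"rx":0,"ry":0,"rz":0,"claw":0.4},{"dx":-0.9,"dy":-0.365,"dz":0.5,"rx":0,"ry":0,"rz":0,"claw":0.4},{"dx":0,"dy":0,"dz":0,"rx":0,"ry":0,"rz":0,"claw":0.4},{"dx":0,"dy":0,"dz":0,"rx":0,"ry":0,"rz":0,"claw":0.4}]' 30 >/dev/null; python3 go.py 415.3 -283.3 40 1.5708
```

```text
t 51.52 tcp [ 416.8 -279.4  115.4] yaw 1.571 tilt [0. 0.] open 51.1 grip 0.0 F [0.3 0.7 0.2] j [-0.74  0.37 -0.43  0.77  0.    0.83]
shares [-0.099 -0.038  1.885]
turn [ 0.0001 -0.0001  0.0002]
```

```bash
python3 -m jog '[{"dx":-0.099,"dy":-0.038,"dz":0.5,"rx":0,"ry":0,"rz":0,"claw":0.4},{"dx":0,"dy":0,"dz":0.6,"rx":0,"ry":0,"rz":0,"claw":0.4},{"dx":0,"dy":0,"dz":0.5,"rx":0,"ry":0,"rz":0,"claw":0.4},{"dx":0,"dy":0,"dz":0.28,"rx":0,"ry":0,"rz":0,"claw":0.4},{"dx":0,"dy":0,"dz":0,"rx":0,"ry":0,"rz":0,"claw":0.4},{"dx":0,"dy":0,"dz":0,"rx":0,"ry":0,"rz":0,"claw":1},{"dx":0,"dy":0,"dz":0,"rx":0,"ry":0,"rz":0,"claw":1},{"dx":0,"dy":0,"dz":0,"rx":0,"ry":0,"rz":0,"claw":1},{"dx":0,"dy":0,"dz":0,"rx":0,"ry":0,"rz":0,"claw":1},{"dx":0,"dy":0,"dz":0,"rx":0,"ry":0,"rz":0,"claw":1}]' 30; python3 go.py 415.3 -283.3 40 1.5708
```

```text
clock: 52.78
tcp_pos: [415.0, -284.1, 40.6]
orientation: [0.001, 0.707, 0.707, 0.0]
wrist_force: [-0.9, 0.3, 6.4]
opening: 22.6
grip_force: 29.4
t 52.77 tcp [ 415.  -284.1   40.6] yaw 1.571 tilt [ 0.001 -0.001] open 22.6 grip 29.4 F [-0.9  0.3  6.4] j [-0.75  0.48 -0.51  0.58  0.    0.82]
shares [0.02  0.009 0.015]
turn [ 0.0003  0.0002 -0.    ]
```

```bash
python3 -m jog '[{"dx":0,"dy":0,"dz":-0.4,"rx":0,"ry":0,"rz":0,"claw":1},{"dx":0,"dy":0,"dz":-0.8,"rx":0,"ry":0,"rz":0,"claw":1},{"dx":0.5,"dy":0.2,"dz":-0.8,"rx":0,"ry":0,"rz":0,"claw":1},{"dx":0.85,"dy":0.35,"dz":-0.8,"rx":0,"ry":0,"rz":0,"claw":1},{"dx":0.85,"dy":0.35,"dz":-0.8,"rx":0,"ry":0,"rz":0,"claw":1},{"dx":0.85,"dy":0.35,"dz":-0.8,"rx":0,"ry":0,"rz":0,"claw":1},{"dx":0.85,"dy":0.35,"dz":-0.8,"rx":0,"ry":0,"rz":0,"claw":1},{"dx":0.85,"dy":0.35,"dz":-0.8,"rx":0,"ry":0,"rz":0,"claw":1},{"dx":0.85,"dy":0.35,"dz":-0.7,"rx":0,"ry":0,"rz":0,"claw":1},{"dx":0.85,"dy":0.35,"dz":-0.6,"rx":0,"ry":0,"rz":0,"claw":1},{"dx":0.85,"dy":0.35,"dz":0,"rx":0,"ry":0,"rz":0,"claw":1},{"dx":0.85,"dy":0.35,"dz":0,"rx":0,"ry":0,"rz":0,"claw":1},{"dx":0.85,"dy":0.35,"dz":0,"rx":0,"ry":0,"rz":0,"claw":1},{"dx":0.85,"dy":0.35,"dz":0,"rx":0,"ry":0,"rz":0,"claw":1},{"dx":0.85,"dy":0.35,"dz":0,"rx":0,"ry":0,"rz":0,"claw":1},{"dx":0.85,"dy":0.35,"dz":0,"rx":0,"ry":0,"rz":0,"claw":1},{"dx":0.85,"dy":0.3,"dz":0,"rx":0,"ry":0,"rz":0,"claw":1},{"dx":0.3,"dy":0,"dz":0,"rx":0,"ry":0,"rz":0,"claw":1},{"dx":0,"dy":0,"dz":0,"rx":0,"ry":0,"rz":0,"claw":1},{"dx":0,"dy":0,"dz":0,"rx":0,"ry":0,"rz":0,"claw":1}]' 30 >/dev/null;python3 go.py 617 225.6 301 1.5708
```

```text
t 55.27 tcp [616.4 223.2 332.1] yaw 1.57 tilt [-0. -0.] open 22.3 grip 29.6 F [-0.2 -0.4 -0.5] j [ 0.24  0.54  0.43  1.46 -0.    1.81]
shares [0.06  0.016 0.778]
turn [-0.      0.0001 -0.0002]
```

```bash
python3 -m jog '[{"dx":0.06,"dy":0.016,"dz":0.3,"rx":0,"ry":0,"rz":0,"claw":1},{"dx":0,"dy":0,"dz":0.46,"rx":0,"ry":0,"rz":0,"claw":1},{"dx":0,"dy":0,"dz":0,"rx":0,"ry":0,"rz":0,"claw":1},{"dx":0,"dy":0,"dz":0,"rx":0,"ry":0,"rz":0,"claw":1}]' 30 >/dev/null; python3 go.py 617 225.6 285.6; python3 -c "
from h import *
s=robot.read_camera('scene'); cv2.imwrite('pics/ld.png',cv2.resize(s[110:210,340:460],None,fx=5,fy=5,interpolation=3)[:,:,::-1])"
```

```text
t 55.77 tcp [617.3 226.3 301.9] yaw 1.57 tilt [0. 0.] open 22.5 grip 29.6 F [-0.5  0.2 -1.2] j [ 0.24  0.54  0.36  1.39 -0.    1.81]
shares [-0.017 -0.007  0.408]
```

View pics/ld.png

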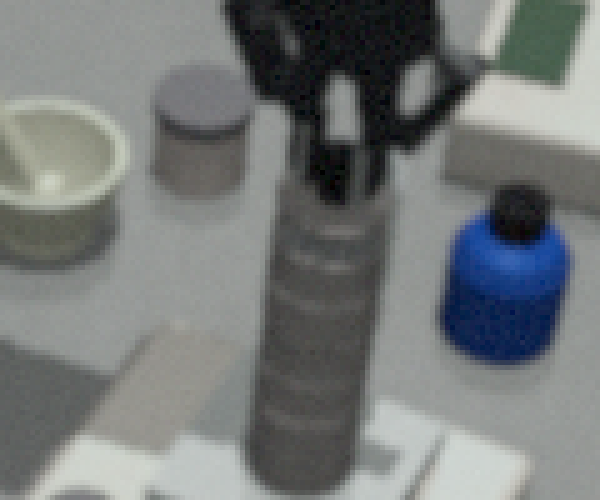

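The lid hangs level just above the stack, at crop (340,200). I lower it.

```bash
python3 -m jog '[{"dx":-0.017,"dy":-0.007,"dz":0.14,"rx":0,"ry":0,"rz":0,"claw":1},{"dx":0,"dy":0,"dz":0.12,"rx":0,"ry":0,"rz":0,"claw":1},{"dx":0,"dy":0,"dz":0.1,"rx":0,"ry":0,"rz":0,"claw":1},{"dx":0,"dy":0,"dz":0.05,"rx":0,"ry":0,"rz":0,"claw":1},{"dx":0,"dy":0,"dz":0,"rx":0,"ry":0,"rz":0,"claw":1}]' 30 ; python3 go.py 617 225.6 285.6 1.5708
```

```text
clock: 56.45
tcp_pos: [617.1, 226.0, 285.7]
orientation: [0.0, 0.707, 0.707, 0.0]
wrist_force: [-0.5, -0.0, 2.7]
opening: 22.1
grip_force: 29.9
t 56.45 tcp [617.1 226.  285.7] yaw 1.571 tilt [0.001 0.   ] open 22.1 grip 29.9 F [-0.5 -0.   2.7] j [0.24 0.54 0.32 1.35 0.   1.81]
shares [-0.01  -0.002  0.002]
turn [ 0.0003 -0.0001  0.    ]
```

```bash
python3 -m jog '[{"dx":0,"dy":0,"dz":0,"rx":0,"ry":0,"rz":0,"claw":0.7},{"dx":0,"dy":0,"dz":0,"rx":0,"ry":0,"rz":0,"claw":0.4},{"dx":0,"dy":0,"dz":0,"rx":0,"ry":0,"rz":0,"claw":0.4},{"dx":0,"dy":0,"dz":-0.6,"rx":0,"ry":0,"rz":0,"claw":0.4},{"dx":0,"dy":0,"dz":-0.8,"rx":0,"ry":0,"rz":0,"claw":0.4},{"dx":-0.8,"dy":-0.2,"dz":0,"rx":0,"ry":0,"rz":0,"claw":1},{"dx":-0.9,"dy":-0.25,"dz":0,"rx":0,"ry":0,"rz":0,"claw":1},{"dx":-0.9,"dy":-0.25,"dz":0,"rx":0,"ry":0,"rz":0,"claw":1},{"dx":-0.9,"dy":-0.25,"dz":0,"rx":0,"ry":0,"rz":0,"claw":1},{"dx":-0.8,"dy":-0.2,"dz":0,"rx":0,"ry":0,"rz":0,"claw":1},{"dx":0,"dy":0,"dz":0.4,"rx":0,"ry":0,"rz":-0.05,"claw":1},{"dx":0,"dy":0,"dz":0.5,"rx":0,"ry":0,"rz":-0.05,"claw":1},{"dx":0,"dy":0,"dz":0.5,"rx":0,"ry":0,"rz":-0.05,"claw":1},{"dx":0,"dy":0,"dz":0.5,"rx":0,"ry":0,"rz":-0.05,"claw":1},{"dx":0,"dy":0,"dz":0.5,"rx":0,"ry":0,"rz":-0.05,"claw":1},{"dx":0,"dy":0,"dz":0.5,"rx":0,"ry":0,"rz":-0.05,"claw":1},{"dx":0,"dy":0,"dz":0.5,"rx":0,"ry":0,"rz":-0.05,"claw":1},{"dx":0,"dy":0,"dz":0.5,"rx":0,"ry":0,"rz":-0.05,"claw":1},{"dx":0,"dy":0,"dz":0.4,"rx":0,"ry":0,"rz":-0.05,"claw":1},{"dx":0,"dy":0,"dz":0,"rx":0,"ry":0,"rz":-0.05,"claw":1}]' 30 >/dev/null;python3 go.py 570 54.5 101 3.1416
```

```text
t 58.95 tcp [570.1  53.9 167.7] yaw -3.137 tilt [-0.002  0.   ] open 0.2 grip 0.0 F [ 0.1 -0.2  0.6] j [-0.03  0.44 -0.16  0.97 -0.   -0.04]
shares [-0.002  0.014  1.668]
turn [ 0.     -0.0007  0.0016]
```

```bash
python3 -m jog '[{"dx":0,"dy":0.014,"dz":0.6,"rx":0,"ry":0,"rz":0,"claw":1},{"dx":0,"dy":0,"dz":0.6,"rx":0,"ry":0,"rz":0,"claw":1},{"dx":0,"dy":0,"dz":0.4,"rx":0,"ry":0,"rz":0,"claw":1},{"dx":0,"dy":0,"dz":0.06,"rx":0,"ry":0,"rz":0,"claw":1},{"dx":0,"dy":0,"dz":0,"rx":0,"ry":0,"rz":0,"claw":1}]' 30; python3 -m jog '[{"dx":-0.25,"dy":0,"dz":0,"rx":0,"ry":0,"rz":0,"claw":1},{"dx":-0.25,"dy":0,"dz":0,"rx":0,"ry":0,"rz":0,"claw":1}]'; python3 -m jog '[{"dx":-0.25,"dy":0,"dz":0,"rx":0,"ry":0,"rz":0,"claw":1},{"dx":-0.25,"dy":0,"dz":0,"rx":0,"ry":0,"rz":0,"claw":1}]';python3 -m jog '[{"dx":-0.06,"dy":0,"dz":0,"rx":0,"ry":0,"rz":0,"claw":1},{"dx":0,"dy":0,"dz":0,"rx":0,"ry":0,"rz":0,"claw":1}]'
```

```text
clock: 59.58
tcp_pos: [571.3, 54.5, 103.2]
orientation: [0.0, 0.0, 1.0, -0.0]
wrist_force: [0.8, 0.2, 0.1]
opening: 0.2
grip_force: 0.0
clock: 59.82
tcp_pos: [591.9, 54.5, 103.4]
orientation: [0.0, -0.0, 1.0, 0.0]
wrist_force: [-1.8, 0.6, 0.5]
opening: 0.0
grip_force: 0.7
clock: 60.08
tcp_pos: [612.1, 54.5, 102.8]
orientation: [0.0, 0.0, 1.0, -0.0]
wrist_force: [-1.0, -0.2, -0.0]
opening: 0.0
grip_force: 0.0
clock: 60.32
tcp_pos: [613.4, 54.5, 102.5]
orientation: [-0.0, -0.0, 1.0, -0.0]
wrist_force: [-0.1, -0.0, -0.2]
opening: 0.0
grip_force: 0.0
```

```bash
python3 -m jog '[{"dx":0,"dy":0,"dz":-0.4,"rx":0,"ry":0,"rz":0,"claw":1},{"dx":0,"dy":0,"dz":-0.6,"rx":0,"ry":0,"rz":0,"claw":1},{"dx":0.5,"dy":0,"dz":0,"rx":0,"ry":0,"rz":0,"claw":1},{"dx":0.57,"dy":0,"dz":0,"rx":0,"ry":0,"rz":0,"claw":1},{"dx":0,"dy":0,"dz":0,"rx":0,"ry":0,"rz":0,"claw":1}]'; cat > wh.py <<'E'
from h import *
n="scene"
im=np.mean([robot.read_camera(n).astype(float) for _ in range(2)],0).mean(2)
for p in [(613,54.5,76)]:
    u,v=proj(n,[p])[0].round().astype(int); print(n,u,v); print(im[v-7:v+8,u-9:u+10].astype(int))
E
python3 wh.py
```

```text
clock: 60.95
tcp_pos: [569.5, 54.6, 144.0]
orientation: [0.0, -0.0, 1.0, -0.0]
wrist_force: [0.6, -0.4, -0.4]
opening: 0.1
grip_force: 0.0
scene 367 244
[[ 71  50  31  23  18  19  39  54  70  75  85  98 118 127 131 130 130 131
  131]
 [ 73  54  32  11  18   6  26  44  59  76  84 102 120 132 132 131 130 129
  128]
 [ 70  52  30  14  12  13  29  65 102 121 127 128 135 141 136 128 126 130
  127]
 [ 60  40  22  15   4  24  61 110 151 171 177 173 173 162 139 119 116 118
  115]
 [ 39  28  17  15  21  46 101 151 181 196 200 199 197 185 157 123 100  91
   85]
 [ 37  20  11  17  40  83 138 174 191 197 201 206 206 200 180 144  95  57
   50]
 [ 33  26  10  27  71 122 167 186 186 178 185 199 207 205 185 146  87  41
   28]
 [ 37  20  20  55 106 158 188 195 182 163 174 195 204 197 171 123  67  36
   27]
 [ 52  45  45  85 142 179 200 203 193 182 186 198 199 181 141  85  49  52
   63]
 [ 69  71  71 111 162 190 203 207 205 201 201 202 188 157 105  55  56  76
   94]
 [ 78  83  88 120 160 184 197 204 207 207 204 196 171 123  69  45  69  97
  112]
 [ 65  75  85 111 133 156 171 187 197 202 199 181 139  84  47  62  86 105
  120]
 [ 43  49  64  78 103 123 139 153 170 181 178 152 104  58  62  83  98 109
  117]
 [ 43  32  37  55  91 121 127 122 134 148 142 116  78  67  84  99 107 110
  115]
 [ 71  58  42  54  89 123 122 100  93 101 101  94  93  94 105 110 114 116
  122]]
```

One dot now shows at the flat's centre (scene (367,244)), so the wheel went from 0 to 1. Next push.

```bash
python3 -m jog '[{"dx":0,"dy":0,"dz":0.6,"rx":0,"ry":0,"rz":0,"claw":1},{"dx":0,"dy":0,"dz":0.42,"rx":0,"ry":0,"rz":0,"claw":1},{"dx":0,"dy":0,"dz":0,"rx":0,"ry":0,"rz":0,"claw":1},{"dx":-0.27,"dy":0,"dz":0,"rx":0,"ry":0,"rz":0,"claw":1},{"dx":-0.27,"dy":0,"dz":0,"rx":0,"ry":0,"rz":0,"claw":1},{"dx":-0.27,"dy":0,"dz":0,"rx":0,"ry":0,"rz":0,"claw":1},{"dx":-0.27,"dy":0,"dz":0,"rx":0,"ry":0,"rz":0,"claw":1},{"dx":0,"dy":0,"dz":0,"rx":0,"ry":0,"rz":0,"claw":1}]' | head -2; python3 -m jog '[{"dx":0,"dy":0,"dz":-0.4,"rx":0,"ry":0,"rz":0,"claw":1},{"dx":0,"dy":0,"dz":-0.6,"rx":0,"ry":0,"rz":0,"claw":1},{"dx":0.5,"dy":0,"dz":0,"rx":0,"ry":0,"rz":0,"claw":1},{"dx":0.58,"dy":0,"dz":0,"rx":0,"ry":0,"rz":0,"claw":1},{"dx":0,"dy":0,"dz":0,"rx":0,"ry":0,"rz":0,"claw":1}]'|head -2; python3 wh.py | head -14;  python3 -m jog '[{"dx":0,"dy":0,"dz":0.6,"rx":0,"ry":0,"rz":0,"claw":1},{"dx":0,"dy":0,"dz":0.42,"rx":0,"ry":0,"rz":0,"claw":1},{"dx":0,"dy":0,"dz":0,"rx":0,"ry":0,"rz":0,"claw":1},{"dx":-0.27,"dy":0,"dz":0,"rx":0,"ry":0,"rz":0,"claw":1},{"dx":-0.27,"dy":0,"dz":0,"rx":0,"ry":0,"rz":0,"claw":1},{"dx":-0.27,"dy":0,"dz":0,"rx":0,"ry":0,"rz":0,"claw":1},{"dx":-0.27,"dy":0,"dz":0,"rx":0,"ry":0,"rz":0,"claw":1},{"dx":0,"dy":0,"dz":0,"rx":0,"ry":0,"rz":0,"claw":1}]' | head -2; python3 -m jog '[{"dx":0,"dy":0,"dz":-0.4,"rx":0,"ry":0,"rz":0,"claw":1},{"dx":0,"dy":0,"dz":-0.6,"rx":0,"ry":0,"rz":0,"claw":1},{"dx":0.5,"dy":0,"dz":0,"rx":0,"ry":0,"rz":0,"claw":1},{"dx":0.58,"dy":0,"dz":0,"rx":0,"ry":0,"rz":0,"claw":1},{"dx":0,"dy":0,"dz":0,"rx":0,"ry":0,"rz":0,"claw":1}]'|head -2; python3 - <<'E'
from h import *
s=robot.read_camera("scene"); cv2.imwrite("pics/w3.png",cv2.resize(s[230:260,345:390],None,fx=14,fy=14,interpolation=3)[:,:,::-1])
E
```

```text
clock: 62.05
tcp_pos: [614.8, 54.4, 101.9]
clock: 62.68
tcp_pos: [569.3, 54.6, 143.1]
scene 367 244
[[ 67  52  33  20  18  22  36  55  66  75  84  96 116 128 130 132 130 129
  131]
 [ 74  54  31  21  16  15  23  46  60  74  89 100 121 130 132 131 130 131
  130]
 [ 70  53  30  15   8   4  28  67 101 120 126 127 137 140 135 128 128 129
  126]
 [ 58  39  19  16   6  22  65 109 151 170 175 174 172 162 138 121 119 118
  114]
 [ 43  26  17  11  13  51 101 150 179 191 192 194 195 184 156 122  99  89
   85]
 [ 35  15  11   7  39  86 140 175 189 185 179 188 201 198 180 144  94  60
   51]
 [ 36  17  19  28  71 122 166 188 190 173 162 180 200 201 185 144  88  41
clock: 63.78
tcp_pos: [614.7, 54.4, 101.0]
clock: 64.4
tcp_pos: [569.4, 54.6, 142.4]
```

View pics/w3.png

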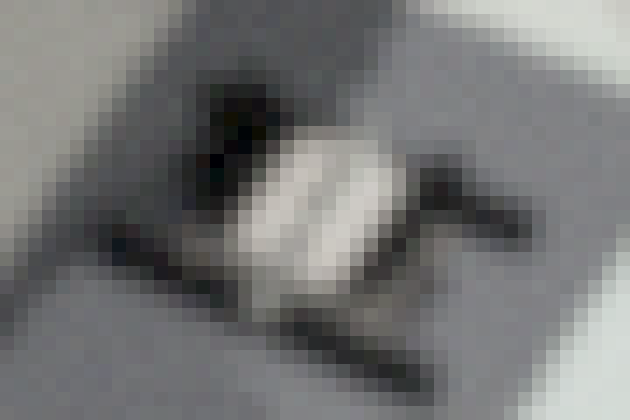

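The flat now shows a row of dots along its diagonal at crop (315,210), consistent with 3 after three clean pushes. Two more to go.

```bash
python3 -m jog '[{"dx":0,"dy":0,"dz":0.6,"rx":0,"ry":0,"rz":0,"claw":1},{"dx":0,"dy":0,"dz":0.4,"rx":0,"ry":0,"rz":0,"claw":1},{"dx":0,"dy":0,"dz":0,"rx":0,"ry":0,"rz":0,"claw":1},{"dx":-0.27,"dy":0,"dz":0,"rx":0,"ry":0,"rz":0,"claw":1},{"dx":-0.27,"dy":0,"dz":0,"rx":0,"ry":0,"rz":0,"claw":1},{"dx":-0.27,"dy":0,"dz":0,"rx":0,"ry":0,"rz":0,"claw":1},{"dx":-0.27,"dy":0,"dz":0,"rx":0,"ry":0,"rz":0,"claw":1},{"dx":0,"dy":0,"dz":0,"rx":0,"ry":0,"rz":0,"claw":1}]' | head -4; python3 -m jog '[{"dx":0,"dy":0,"dz":-0.4,"rx":0,"ry":0,"rz":0,"claw":1},{"dx":0,"dy":0,"dz":-0.6,"rx":0,"ry":0,"rz":0,"claw":1},{"dx":0.5,"dy":0,"dz":0,"rx":0,"ry":0,"rz":0,"claw":1},{"dx":0.58,"dy":0,"dz":0,"rx":0,"ry":0,"rz":0,"claw":1},{"dx":0,"dy":0,"dz":0,"rx":0,"ry":0,"rz":0,"claw":1}]'|head -2; python3 -c "
from h import *
cv2.imwrite('pics/w4.png',robot.read_camera('scene')[230:260,345:390,::-1])";  python3 -m jog '[{"dx":0,"dy":0,"dz":0.6,"rx":0,"ry":0,"rz":0,"claw":1},{"dx":0,"dy":0,"dz":0.4,"rx":0,"ry":0,"rz":0,"claw":1},{"dx":0,"dy":0,"dz":0,"rx":0,"ry":0,"rz":0,"claw":1},{"dx":-0.27,"dy":0,"dz":0,"rx":0,"ry":0,"rz":0,"claw":1},{"dx":-0.27,"dy":0,"dz":0,"rx":0,"ry":0,"rz":0,"claw":1},{"dx":-0.27,"dy":0,"dz":0,"rx":0,"ry":0,"rz":0,"claw":1},{"dx":-0.23,"dy":0,"dz":0,"rx":0,"ry":0,"rz":0,"claw":1},{"dx":0,"dy":0,"dz":0,"rx":0,"ry":0,"rz":0,"claw":1}]' | head -4; python3 -m jog '[{"dx":0,"dy":0,"dz":-0.4,"rx":0,"ry":0,"rz":0,"claw":1},{"dx":0,"dy":0,"dz":-0.6,"rx":0,"ry":0,"rz":0,"claw":1},{"dx":0.5,"dy":0,"dz":0,"rx":0,"ry":0,"rz":0,"claw":1},{"dx":0.7,"dy":0,"dz":0,"rx":0,"ry":0,"rz":0,"claw":1},{"dx":0,"dy":0,"dz":0,"rx":0,"ry":0,"rz":0,"claw":1}]'|head -2; python3 - <<'E'
from h import *
s=np.mean([robot.read_camera("scene").astype(float) for _ in range(6)],0).astype(np.uint8); 
a=cv2.resize(s[230:260,345:390],None,fx=8,fy=8,interpolation=3)[:,:,::-1]
w4=cv2.resize(cv2.imread("pics/w4.png"),None,fx=8,fy=8,interpolation=3)
w=cv2.resize(robot.read_camera("top")[175:205,290:335],None,fx=8,fy=8,interpolation=3)[:,:,::-1]
b=cv2.resize(s[120:260,345:450],None,fx=4,fy=4,interpolation=3)[:,:,::-1]
z=np.zeros((580,800,3),np.uint8); z[:240,:360]=w4; z[:240,380:740]=a; z=np.zeros((560,800,3),np.uint8)
z[:180,:270]=cv2.resize(w4,(270,180)); z[190:370,:270]=cv2.resize(a,(270,180)); z[380:560,:270]=cv2.resize(w,(270,180)); z[:,300:720]=b
cv2.imwrite("pics/w5.png",z)
print(locate("scene","lid",245,.1),locate("top","lid",245,.1))
print(robot.spot_in("top","start_top")[:2],unproj("top",[[275.8,223.7]],82))
E
python3 go.py 530 135.5 150 3.1416
```

```text
clock: 65.45
tcp_pos: [614.7, 54.4, 101.0]
orientation: [0.0, 0.0, 1.0, -0.0]
wrist_force: [0.1, 0.3, 0.4]
clock: 66.08
tcp_pos: [569.4, 54.6, 142.4]
clock: 67.12
tcp_pos: [613.0, 54.4, 101.1]
orientation: [0.0, 0.0, 1.0, -0.0]
wrist_force: [-1.0, 0.6, 0.3]
clock: 67.75
tcp_pos: [562.5, 54.6, 142.3]
[(np.float64(618.1), np.float64(226.4), 0.67, array([405.4, 153.3]), 335), (np.float64(655.3), np.float64(129.4), 0.43, array([401.3, 182.2]), 125)] [(np.float64(617.3), np.float64(228.5), 0.7, array([228.6, 166.8]), 612), (np.float64(577.0), np.float64(205.3), 0.18, array([238.6, 185.2]), 76)]
[] [[526.82318715 135.99461974  82.        ]]
t 68.25 tcp [564.3  54.5 141. ] yaw 3.142 tilt [-0.  0.] open -0.2 grip 0.0 F [-0.9 -0.3 -0.6] j [-0.03  0.45 -0.22  0.9   0.   -0.03]
shares [ 0.858  2.026 -0.225]
turn [ 0. -0. -0.]
```

View pics/w5.png

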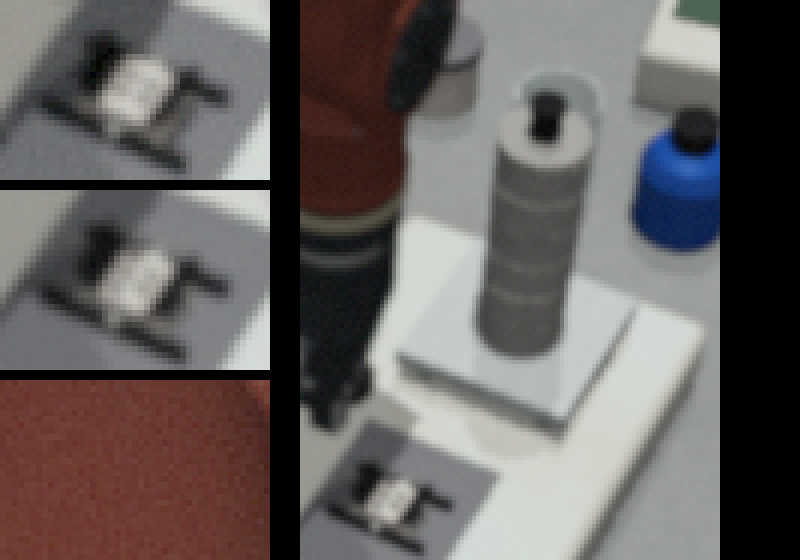

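```bash
python3 - <<'E'
from h import *
a=cv2.imread("pics/w4.png").mean(2)
s=np.mean([robot.read_camera("scene").astype(float) for _ in range(4)],0).mean(2)[230:260,345:390]
print(a[8:20,16:30].astype(int)); print(s[8:20,16:30].astype(int))
E
```

```text
[[ 15  18   6  25  43  64  77  84 101 119 129 132 131 130]
 [ 10   5  19  32  69 105 120 126 125 138 140 132 127 127]
 [  6  20  29  68 110 143 164 172 172 169 162 137 119 117]
 [  9  25  51  95 134 157 175 188 194 195 183 157 126 101]
 [ 19  39  81 128 153 158 168 185 191 195 193 180 141  90]
 [ 26  63 110 148 166 169 178 181 179 176 186 179 145  90]
 [ 48 100 135 150 163 177 188 185 172 165 172 163 122  66]
 [ 85 137 164 168 167 180 186 175 170 171 162 132  88  53]
 [115 159 186 188 190 192 183 166 165 167 144  99  58  51]
 [123 159 183 194 199 201 193 179 168 154 118  67  48  65]
 [109 135 156 172 184 196 197 188 166 130  85  51  56  71]
 [ 82 100 124 137 154 170 183 177 148  97  54  62  74  81]]
[[ 22  24  15  29  46  69  89 101 111 122 131 133 129 130]
 [ 21  20  18  38  63  83  94 104 120 135 141 134 127 126]
 [ 20  22  34  64  99 113 116 132 157 168 162 138 120 116]
 [ 21  26  52  99 135 143 145 161 181 191 183 157 124  99]
 [ 20  39  80 124 150 158 168 180 188 193 192 179 142  93]
 [ 32  69 113 142 152 158 177 187 178 178 187 181 144  89]
 [ 54  99 138 157 161 165 180 184 171 165 172 163 122  69]
 [ 83 124 146 155 168 179 179 171 169 170 161 132  85  47]
 [110 146 154 157 175 188 179 164 165 167 144  99  55  45]
 [119 149 162 169 185 196 192 177 169 154 117  64  36  43]
 [109 131 148 162 179 194 196 188 167 132  83  43  37  49]
 [ 82 102 124 138 153 170 181 176 148  99  53  34  47  69]]
```

The centre of the flat is unclear, so I move the arm off towards the button and re-read the wheel in both cameras before pressing.

```bash
python3 -m jog '[{"dx":0.8,"dy":0.6,"dz":-0.3,"rx":0,"ry":0,"rz":0,"claw":1},{"dx":0.8,"dy":0.8,"dz":0,"rx":0,"ry":0,"rz":0,"claw":1},{"dx":0.8,"dy":0.8,"dz":0,"rx":0,"ry":0,"rz":0,"claw":1},{"dx":0.8,"dy":0.8,"dz":0,"rx":0,"ry":0,"rz":0,"claw":1},{"dx":0,"dy":0.8,"dz":0,"rx":0,"ry":0,"rz":0,"claw":1},{"dx":0,"dy":0.8,"dz":0,"rx":0,"ry":0,"rz":0,"claw":1},{"dx":0,"dy":0,"dz":0,"rx":0,"ry":0,"rz":0,"claw":1}]'|head -2; python3 - <<'E'
from h import *
np.set_printoptions(linewidth=150)
s=np.mean([robot.read_camera("scene").astype(float) for _ in range(6)],0).mean(2)[230:260,345:390]
print(s[8:20,16:30].astype(int))
t=np.mean([robot.read_camera("top").astype(float) for _ in range(6)],0).mean(2)
u,v=proj("top",[[613,54.5,76]])[0].round().astype(int); print(u,v); print(t[v-7:v+8,u-9:u+10].astype(int))
E
```

```text
clock: 69.32
tcp_pos: [436.1, 240.1, 153.2]
[[ 29  23  23  37  58  79  93  98 105 117 124 125 125 124]
 [ 26  17  21  35  60  81  90  98 112 129 134 128 121 121]
 [ 24  21  29  60  95 108 109 126 148 161 154 131 113 111]
 [ 18  22  48  93 128 137 138 154 174 184 176 150 117  93]
 [ 21  36  75 118 142 151 161 174 180 185 186 170 135  87]
 [ 29  65 107 136 146 150 170 179 172 170 179 173 138  82]
 [ 49  93 132 149 153 158 172 175 165 160 166 155 116  64]
 [ 78 118 140 149 161 173 171 164 161 162 154 126  81  45]
 [103 138 147 150 168 181 172 158 159 160 138  94  51  41]
 [114 144 154 162 178 189 185 170 161 147 111  64  33  40]
 [102 125 141 155 173 186 189 181 160 124  76  39  32  44]
 [ 77  97 116 131 146 163 173 168 141  93  51  31  44  62]]
311 190
[[ 55  59  65  35  15  15  13  14   9  13  17  15  13  16  29  45  44  48  77]
 [ 53  58  64  36  13   7   6  10   7   8  15  14  10  16  24  32  35  47  76]
 [ 53  56  71  64  54  56  54  56  55  62  71  75  73  72  72  59  39  47  76]
 [ 54  64  98 124 126 121 113 109 116 131 139 139 143 148 137 102  50  45  76]
 [ 51  66 118 160 173 162 128 116 142 161 148 141 161 180 171 124  57  42  75]
 [ 50  65 122 172 188 174 118  95 139 163 121 108 155 185 179 127  58  39  73]
 [ 86  90 126 175 191 179 139 125 155 170 138 133 170 190 179 130  77  84  96]
 [148 141 140 173 185 176 171 170 171 174 171 175 180 182 174 137 123 146 144]
 [149 143 137 162 156 147 169 179 155 146 169 178 155 146 155 136 122 145 143]
 [ 92  96 124 150 126 108 152 173 132 110 151 168 117 111 145 131  86  85  93]
 [ 48  69 121 157 147 135 165 180 155 138 165 171 134 139 163 143  74  40  62]
 [ 47  67 112 147 149 146 159 166 153 147 157 157 139 144 156 128  70  39  63]
 [ 54  62  87 103 101  99 102 107 102  99 104 104  96  97 104  86  53  43  64]
 [ 58  60  67  51  40  37  37  37  36  37  40  41  36  39  42  43  47  47  65]
 [ 62  54  52  34  23  18  23  20  23  21  23  23  24  23  34  50  56  50  64]]
```

The top camera shows rows of 2 and 3 dots on the flat around (311,190), so the reading is 5. Stack and wheel are both right, so I press the button.

```bash
python3 -m jog '[{"dx":-0.5,"dy":-0.6,"dz":0,"rx":0,"ry":0,"rz":0,"claw":1},{"dx":-0.7,"dy":-0.7,"dz":0,"rx":0,"ry":0,"rz":0,"claw":1},{"dx":-0.7,"dy":-0.7,"dz":0,"rx":0,"ry":0,"rz":0,"claw":1},{"dx":-0.45,"dy":-0.61,"dz":0.6,"rx":0,"ry":0,"rz":0,"claw":1},{"dx":0,"dy":0,"dz":0,"rx":0,"ry":0,"rz":0,"claw":1},{"dx":0,"dy":0,"dz":0,"rx":0,"ry":0,"rz":0,"claw":1}]'|head -2; python3 go.py 530 135.5 105 3.1416
```

```text
clock: 70.68
tcp_pos: [529.7, 134.3, 129.2]
t 70.67 tcp [529.7 134.3 129.2] yaw 3.141 tilt [-0.001  0.   ] open 0.0 grip 0.0 F [ 0.4  0.7 -0.4] j [ 0.11  0.43 -0.29  0.85  0.    0.11]
shares [-0.007  0.03   0.605]
turn [ 0.0001 -0.0002 -0.0001]
```

```bash
python3 -m jog '[{"dx":0,"dy":0.03,"dz":0.3,"rx":0,"ry":0,"rz":0,"claw":1},{"dx":0,"dy":0,"dz":0.3,"rx":0,"ry":0,"rz":0,"claw":1},{"dx":0,"dy":0,"dz":0,"rx":0,"ry":0,"rz":0,"claw":1}]'|sed -n 2,4p; python3 -m jog '[{"dx":0,"dy":0,"dz":0.05,"rx":0,"ry":0,"rz":0,"claw":1},{"dx":0,"dy":0,"dz":0.05,"rx":0,"ry":0,"rz":0,"claw":1},{"dx":0,"dy":0,"dz":0,"rx":0,"ry":0,"rz":0,"claw":1}]'|sed -n 2,4p;  python3 -m jog '[{"dx":0,"dy":0,"dz":0.05,"rx":0,"ry":0,"rz":0,"claw":1},{"dx":0,"dy":0,"dz":0.025,"rx":0,"ry":0,"rz":0,"claw":1},{"dx":0,"dy":0,"dz":0,"rx":0,"ry":0,"rz":0,"claw":1}]'|sed -n 2,4p
```

```text
tcp_pos: [529.2, 135.7, 104.1]
orientation: [-0.001, -0.0, 1.0, 0.0]
wrist_force: [-1.2, 0.5, 1.5]
tcp_pos: [530.0, 135.4, 101.2]
orientation: [-0.0, -0.0, 1.0, 0.0]
wrist_force: [-2.0, 1.2, 3.6]
tcp_pos: [530.2, 135.3, 98.2]
orientation: [0.0, 0.0, 1.0, 0.0]
wrist_force: [-1.6, 2.1, 4.6]
```

```bash
for i in 1; do python3 -m jog '[{"dx":0,"dy":0,"dz":0.03,"rx":0,"ry":0,"rz":0,"claw":1},{"dx":0,"dy":0,"dz":0,"rx":0,"ry":0,"rz":0,"claw":1}]'|sed -n 2,4p; python3 -m jog '[{"dx":0,"dy":0,"dz":0.03,"rx":0,"ry":0,"rz":0,"claw":1},{"dx":0,"dy":0,"dz":0,"rx":0,"ry":0,"rz":0,"claw":1}]'|sed -n 2,4p; done
```

```text
tcp_pos: [530.2, 135.4, 97.9]
orientation: [0.0, -0.0, 1.0, 0.0]
wrist_force: [-4.8, 0.3, 15.0]
tcp_pos: [530.3, 135.4, 97.7]
orientation: [0.001, -0.0, 1.0, 0.0]
wrist_force: [-8.1, 0.9, 27.2]
```

The button bottomed at 97.7 and force rose to 27 N. I release, retreat and verify.

```bash
python3 -m jog '[{"dx":0,"dy":0,"dz":-0.3,"rx":0,"ry":0,"rz":0,"claw":1},{"dx":0,"dy":0,"dz":-0.8,"rx":0,"ry":0,"rz":0,"claw":1},{"dx":0.5,"dy":0,"dz":-0.8,"rx":0,"ry":0,"rz":0,"claw":1},{"dx":0.8,"dy":0.5,"dz":0,"rx":0,"ry":0,"rz":0,"claw":1},{"dx":0.8,"dy":0.8,"dz":0,"rx":0,"ry":0,"rz":0,"claw":1},{"dx":0.2,"dy":0.8,"dz":0,"rx":0,"ry":0,"rz":0,"claw":1},{"dx":0,"dy":0,"dz":0,"rx":0,"ry":0,"rz":0,"claw":1},{"dx":0,"dy":0,"dz":0,"rx":0,"ry":0,"rz":0,"claw":1}]'|sed -n 1,4p; python3 - <<'E'
from h import *
np.set_printoptions(linewidth=150)
robot.read_camera("scene"); print(locate("scene","lid",245,.3)); print([(o[3],o[2]) for o in locate("scene","sieve",0,.3)])
t=np.mean([robot.read_camera("top").astype(float) for _ in range(4)],0).mean(2)
print(locate("top","lid",245,.3)); print(t[186:202,302:321].astype(int)[:8])
E
```

```text
clock: 73.3
tcp_pos: [438.5, 218.9, 171.6]
orientation: [0.0, -0.0, 1.0, -0.0]
wrist_force: [0.6, -0.6, -0.4]
[(np.float64(619.4), np.float64(226.3), 0.75, array([405.8, 153.5]), 386)]
[(array([403.5, 165.9]), 0.71), (array([401.5, 181.8]), 0.68), (array([403.2, 173.8]), 0.65), (array([400.6, 189.6]), 0.49), (array([399.8, 197.3]), 0.48)]
[(np.float64(616.6), np.float64(228.2), 0.67, array([228.8, 167.1]), 598)]
[[ 54  63  98 124 126 122 112 108 115 131 138 138 143 148 135 100  51  45  77]
 [ 50  65 117 161 173 163 127 116 141 161 148 141 161 179 172 124  60  41  76]
 [ 50  67 124 171 187 173 118  93 141 163 119 107 154 184 178 129  55  39  73]
 [ 87  91 128 175 191 178 139 122 154 170 138 134 170 189 179 131  79  82  97]
 [146 140 141 173 184 175 171 167 173 175 172 174 181 182 176 137 122 146 144]
 [149 141 139 161 157 147 170 180 155 147 168 179 156 146 154 133 123 147 143]
 [ 93  96 122 152 124 110 153 173 132 108 153 168 119 111 144 131  86  83  92]
 [ 53  69 122 156 145 136 165 180 155 137 163 171 134 138 164 142  72  42  62]]
```

```bash
python3 -c "
from bench import robot
print(robot.sign_off())"
```

```text
the job is handed in; nothing more can be done
None
```

The job is handed in: the pan, all five sieves and the lid are stacked in the shaker's pocket, the minutes wheel reads 5 dots, and after that I pressed the start button fully down and released it, at 73 s on the robot's clock.

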